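Close and pin the pressure curing pot

ROBOT

A 6-joint arm with a two-finger parallel gripper is mounted at the origin on the work surface. World frame = base frame: x ahead of the robot, y to its left, z up, the work surface at z = 0. Lengths are in m, angles in rad, forces in N, time in s.
With the tool pointing down it reaches from about 0.375 to 0.925 m from the base axis. Payload 5.7 kg.
Tool frame: the origin (TCP) lies midway between the tips of the shut fingers; the grasp point (between the pads) lies bot.grasp_offset behind it (bot.grasp_offset is the distance from the TCP to the grasp point, in m); z points along the fingers, y is the direction in which the jaws open and shut (so a half turn about z gives the same grasp; the last joint's range is limited). The gripper opens to 88 mm and grips with 3 to 60 N. Pads are 20 mm wide; open, the fingers measure 115 mm over their backs; the gripper's body (75 mm by 178 mm) begins 61 mm behind the grasp point.
Start: joints at [-1.409, 0.359, 1.51, -0, 1.272, -0.115], TCP at [0.164, -0.577, 0.223] pointing down, gripper open.
Joint ranges: [-2.97, 2.97], [-1.01, 2.36], [0.21, 2.38], [-0.96, 4.11], [0.2, 2.71], [-2.98, 2.98]. Speed limits (rad/s): [2.39, 2.39, 3.14, 3.14, 3.14, 3.14].

INTERFACE

Orientations are given as a rotation vector (axis times angle).
In Python, from cell import bot, eyes, job_done gives the robot as it stands. The module is installed in compiled form; this text tells all that it offers.
- The arm moves only by the tool play_rows, never from a script. Its argument "targets" is a list of rows, each a list of 7 numbers: the shift along the tool's x, y, z in m, then the turn, a rotation vector about the tool's x, y, z in degrees, then the opening, from 0 (shut) to 1 (fully open). A call has 1 to 12 rows; each row is the pose to reach, as a shift and turn from the pose commanded when the call began, along the tool's axes at that moment; what a row does not reach only later rows make up. A row lasts 1/12 s, in which the tool goes at most 41.7 mm and 7.16 degrees, less where a joint would pass 70% of its speed; a pose out of reach is approached as far as the arm can. A call with a gripper value outside its range is refused whole. The fingers move at their own pace and stop on an object; "force" is the grip in N (left out, the last holds). Time passes only in rows, so rows that repeat a pose let the fingers close. It gives the time, the measured TCP pose, the force and the opening at its end, in the units of the state.
- bot.observe(): the state, without advancing time (a new reading comes with each control period).
- eyes.read_camera(name): name is "scene" or "top"; returns the picture (384x512x3 uint8, red, green, blue); there is no depth.
- eyes.camera_model(name): a dict with "fov_y" (degrees; the focal length in pixels is half the picture's height over the tangent of half this angle, whatever the lens; pixels are square), "cx", "cy" (the principal point, pixels), "k1" (the pictures are not rectified: a ray, as slopes to the right and down, at radius r is drawn at 1 + k1 r^2 times it, then the intrinsics apply), "origin" and "rotation" of the camera in the world. Camera axes: x right, y up, looking along -z (the intrinsics and any distortion apply to the point x, -y, -z); pixel columns grow to the right and rows downward; lengths in m; the calibration is good to about 2 mm. A picture is of the moment at which its call begins. camera_model takes no time and is no camera call.
- job_done(): hands the job in, once; it reports no verdict.
The state is a dict: "time": time; "joint_pos": joint angles; "qd": joint speeds; "joint_efforts": joint torques, N m; "position": TCP position; "ee_rot": TCP orientation; "ft_force": force on the tool from outside, world axes, zero at the start; "torque": the same for the moment, N m; "gripper_width": finger opening in m.
Only numpy, scipy, OpenCV 4.12 (cv2) and the standard library are available. Lean on these libraries where they do the work, as an engineer would, in place of code of your own. Each camera call takes 0.05 s, during which the arm holds its last target.

TASK

Stand every white casting from the rubber mat upright on the floor of the curing pot, then put the lid on and turn it, with its lugs under the pot's claws, until the hole at the end of its handle bar lines up with the hole in the pot's bracket, and push the locking pin fully home through both. Last, test the relief valve on the closed lid: pull its brass knob up to the stop and let it spring back. Leave the jar, the cup and the spatula where they are.

Things in the scene. Friction and masses are not known exactly. Their poses are not given: they have to be found in the camera images.
- pot: Round aluminium pressure curing pot, open at the top, fixed to the bench. Origin at the centre of its underside, z up. Bore 180 mm across and 70 mm deep, flange 228 mm across. On its +x side stands a steel pin bracket, 34 mm square, 115 to 149 mm from the pot's axis, its top 118 mm above the bench. A short brass air nipple sticks out low on its -y side.
- pot_floor (a point): Centre of the pot's inner floor, 20 mm above the bench.
- pot_rim (a point): Centre of the pot's mouth, level with the flat top of the flange, 90 mm above the bench.
- pot_claw (a point): Middle of the underside of one of three alike steel claws, at 60, 180 and 300 degrees round from the pot's +x, 108 mm from its axis. Each is 40 mm wide along the rim; its post stands outside the flange (114 to 126 mm from the axis), its jaw reaches over the flange inwards to 100 mm from the axis, jaw underside 14 mm and top 22 mm above the flange.
- pot_hole (a point): Centre of the upper mouth of the vertical 16 mm hole in the pin bracket, 132 mm from the pot's axis along the pot's +x, 118 mm above the bench. The hole goes right through, 50 mm down, with a 3 mm chamfer.
- lid: Loose round aluminium lid, about 0.6 kg. Origin at the centre of the underside of its plate, z up. Plate 194 mm across, 10 mm thick; the bevelled plug below it, 175 mm across and 8 mm deep, fits the bore. It starts right way up on the bench, resting on the plug (origin 8 mm up). On the flange its origin is level with the flange; closed, its +x points along the pot's +x.
- lid_lug (a point): Top of one of three alike lugs at 60, 180, 300 degrees round from the lid's +x: 36 mm wide, 10 mm thick, out to 112 mm from the axis. The lid goes down onto the flange only with the lugs between the claws: turned about 60 degrees either way from closed (25 to 95 clears). Then the lugs turn in under the claws with 4 mm of play in height; no stop, no detent.
- lid_grip (a point): Middle of the steel handle bar, over the lid's centre, 39 mm above the lid's origin. The bar runs along the lid's x, 24 mm wide and 14 mm thick, top 46 mm and underside 32 mm above the origin, from 64 mm on the -x side to the eye on the +x side. A flat gauge, 44 mm across, stands on the plate at x -35, y -62 mm, its top 38 mm above the origin.
- lid_hole (a point): Centre of the upper mouth of the vertical 16 mm hole in the eye, the 36 mm square end of the handle bar: 132 mm from the lid's axis along its +x, 46 mm above its origin. The hole goes through 14 mm of steel, with a 3 mm chamfer. With the lid closed it stands straight above the bracket's hole, 18 mm above its mouth.
- valve (a joint): Pull of the relief valve's knob: 0 m seated, 0.015 m at the upper stop. A spring draws it back: 2 N at the seat, 4.4 N at the stop.
- valve_knob (a point): Grip point of the relief valve's brass knob on the lid, at x -35, y +62 mm of the lid and 46 mm above its origin when seated. The knob is 18 mm across, with a 23 mm rim from 2 mm above to 10 mm above this point; its underside is 14 mm below this point. It moves straight up with the valve.
- pin: Loose steel locking pin, 80 g, standing upright in its stand. Origin under its collar, z up. Shank 12 mm thick, 55 mm long below the collar, the last 10 mm tapered; collar 26 mm across and 4 mm thick; above it a black round grip 18 mm across and 40 mm tall. Fully home the collar rests on the eye of the handle bar, 136 mm above the bench.
- pin_tip (a point): Lower end of the pin's shank, 55 mm below the pin's origin.
- pin_grip (a point): Middle of the pin's black grip, 26 mm above the pin's origin.
- stand: Grey block, 56 mm square and 60 mm tall, fixed to the bench, with a vertical 16 mm hole that holds the pin at first. Origin at the centre of its underside.
- mat: Black rubber mat, 220 by 240 by 2 mm, fixed to the bench; the castings stand on it at first. Origin at the centre of its underside.
- cast0: White casting, a socket strip with its pouring sprue; three or four of the four castings are present, all alike, about 100 g. Origin at the centre of its underside, z up. Strip 66 mm long (its x), 30 mm wide, 22 mm tall; the sprue, 18 mm square, stands up from its middle to 56 mm above the underside.
- cast1: White casting, a socket strip with its pouring sprue; three or four of the four castings are present, all alike, about 100 g. Origin at the centre of its underside, z up. Strip 66 mm long (its x), 30 mm wide, 22 mm tall; the sprue, 18 mm square, stands up from its middle to 56 mm above the underside.
- cast2: White casting, a socket strip with its pouring sprue; three or four of the four castings are present, all alike, about 100 g. Origin at the centre of its underside, z up. Strip 66 mm long (its x), 30 mm wide, 22 mm tall; the sprue, 18 mm square, stands up from its middle to 56 mm above the underside.
- cast3: White casting, a socket strip with its pouring sprue; three or four of the four castings are present, all alike, about 100 g. Origin at the centre of its underside, z up. Strip 66 mm long (its x), 30 mm wide, 22 mm tall; the sprue, 18 mm square, stands up from its middle to 56 mm above the underside.
- jar: Bystander: closed black jar, 60 mm across and 62 mm tall. Origin at the centre of its underside.
- cup: Bystander: white mixing cup, 68 mm across and 75 mm tall. Origin at the centre of its underside.
- spatula: Bystander: spatula, 190 mm long, lying on the bench beyond the pot. Origin at its underside near the middle.

How it is judged:
By the outcome, as a careful person would: the job done as asked, in the order asked, and still so for the second after the job is handed in, with the robot touching nothing.
Of cast0, cast1, cast2, cast3 only 3 to 4 are there at a start; the rules pass over those that are not, and their reading is None.
At some moment in a run one of cast0, cast1, cast2, cast3 may be knocked a few centimetres aside while the robot is not near it.
It also fails if it takes over 210 s, if anything falls off the work surface, if the arm or the gripper's body presses on something with over 40 N, if the wrist force passes 120 N, or if a joint passes its speed limit or range.

## Working session

There is one attempt and no reset: what is moved stays moved. The work goes in short steps, Python scripts to look and compute and a tool call to move; the robot and the scene stay as the last step left them, time stands still between calls to the robot, and variables do not carry over. Pictures are saved under pics/ and viewed, and the job is handed in when it is done.

Besides the shell and the picture viewer there is one more tool, called after "Request:" as name([rows], argument=value, ...), one row to a line, values as JSON. play_rows: Moves the arm, as the interface text tells. Its arguments: {"type":"object","properties":{"targets":{"type":"array","items":{"type":"array","items":{"type":"number"}}},"force":{"type":"number"}},"required":["targets"]}

```bash
mkdir -p pics; ls; cat > h.py <<'E'
import numpy as np, cv2
from cell import bot, eyes, job_done
from scipy.spatial.transform import Rotation as R
def snap(n,name):
    im=eyes.read_camera(n); cv2.imwrite(f'pics/{name}.png',cv2.cvtColor(im,cv2.COLOR_RGB2BGR)); return im
def cam(n):
    m=eyes.camera_model(n); f=192/np.tan(np.radians(m['fov_y'])/2); return m,f
def ray(n,u,v):
    m,f=cam(n); xd=(u-m['cx'])/f; yd=(v-m['cy'])/f; rd=np.hypot(xd,yd); r=rd
    for _ in range(30): r=rd/(1+m['k1']*r*r)
    s=r/rd if rd>0 else 1
    d=np.array(m['rotation']).reshape(3,3)@np.array([xd*s,-yd*s,-1]); return np.array(m['origin']),d
def pt(n,u,v,z):
    o,d=ray(n,u,v); return o+d*(z-o[2])/d[2]
def proj(n,p):
    m,f=cam(n); q=np.array(m['rotation']).reshape(3,3).T@(np.array(p)-np.array(m['origin']))
    x=q[0]/-q[2]; y=-q[1]/-q[2]; r2=x*x+y*y; k=1+m['k1']*r2
    return np.array([m['cx']+f*x*k,m['cy']+f*y*k])
E
python3 - <<'E'
from h import *
for n in('scene','top'):
    im=snap(n,n+'0'); print(n,eyes.camera_model(n))
print(bot.observe(),bot.grasp_offset)
E
```

```text
pics
scene {'fov_y': 54.94754861700315, 'cx': 256.1716436895001, 'cy': 187.90557376690504, 'k1': -0.017452175525498066, 'origin': array([ 1.47289853, -0.2960219 ,  0.83971661]), 'rotation': array([0.77867409, 0.57094783, 1.14421117])}
top {'fov_y': 44.3141253053484, 'cx': 253.3131133922915, 'cy': 199.01256458901236, 'k1': 0.05040577609142179, 'origin': array([ 0.44140633, -0.01302741,  1.48872962]), 'rotation': array([ 0.10376531, -0.06599432, -1.56170272])}
{'time': 0.1, 'joint_pos': array([-1.40908573e+00,  3.59417410e-01,  1.51129625e+00, -1.27372336e-05,
        1.27247462e+00, -1.15115344e-01]), 'qd': array([-4.95129991e-04, -9.71249528e-04, -1.13544353e-03,  6.03390938e-04,
       -2.89597795e-05,  1.09945004e-04]), 'joint_efforts': array([ 1.40794104e-04, -5.16354740e+01, -2.71406579e+01,  6.76630391e-02,
        2.76884105e-02, -2.16966242e-05]), 'position': array([ 0.16386458, -0.57656806,  0.22191354]), 'ee_rot': array([-3.10996665e+00, -4.33235843e-01,  7.74624498e-05]), 'ft_force': array([ 0.55077028, -0.261902  ,  0.37652432]), 'torque': array([0.0356577 , 0.01418083, 0.00398923]), 'gripper_width': 0.08781615217337417} 0.0187
```

```bash
sed -i "s/np.array(m\['rotation'\]).reshape(3,3)/R.from_rotvec(m['rotation']).as_matrix()/" h.py; python3 -c "
import cv2
for n in('scene0','top0'):
    i=cv2.imread(f'pics/{n}.png'); cv2.imwrite(f'pics/{n}b.png',cv2.resize(i,(800,600),interpolation=cv2.INTER_CUBIC))"
```

```text
(no output)
```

View pics/scene0b.png

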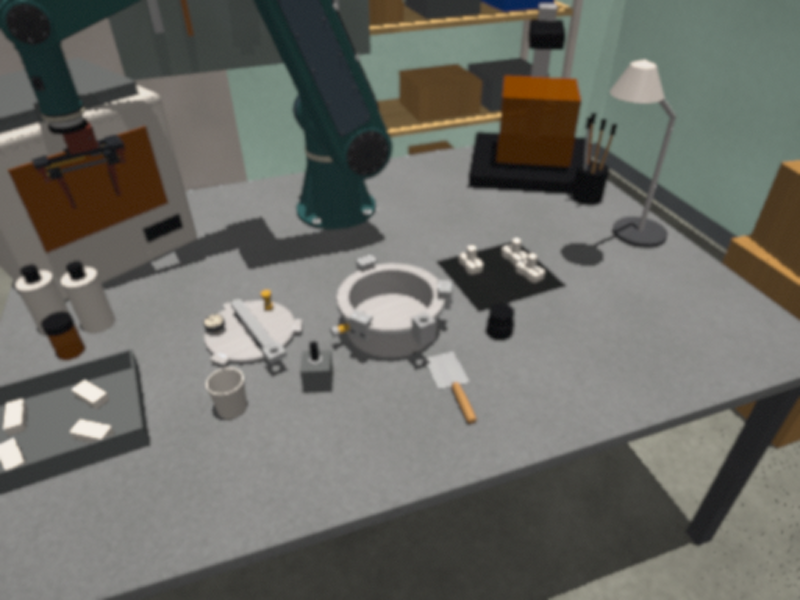

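View pics/top0b.png

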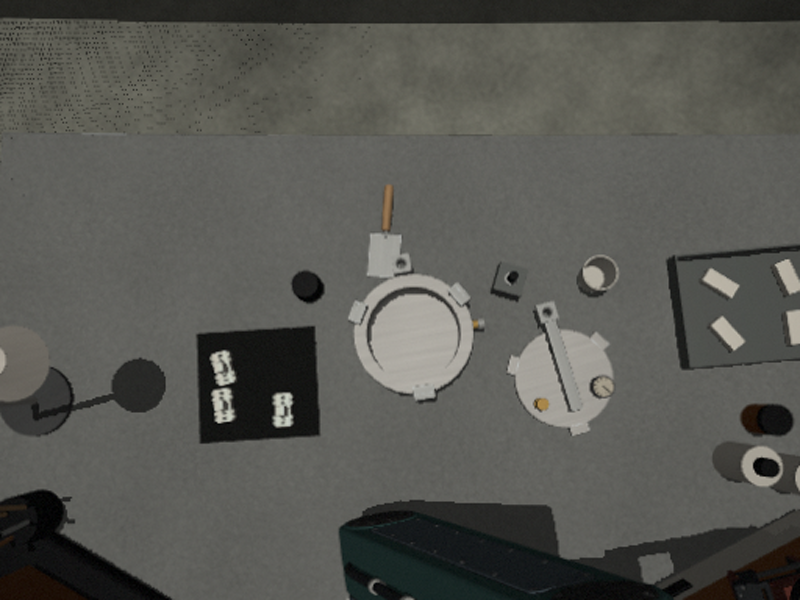

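The scene view has three castings on the mat at about (470,262), (515,250), (530,267). The top view (800x600) shows the pot at (414,335), lid at (564,378), stand at (510,280), mat at (258,384), and castings at (222,368), (222,407), (284,410).

```bash
python3 -c "
import cv2
i=cv2.imread('pics/top0.png')
a=i[200:290,120:210];cv2.imwrite('pics/c_mat.png',cv2.resize(a,(600,600),interpolation=cv2.INTER_NEAREST))
a=i[155:285,215:410];cv2.imwrite('pics/c_pot.png',cv2.resize(a,(780,520),interpolation=cv2.INTER_CUBIC))"
```

```text
(no output)
```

View pics/c_mat.png

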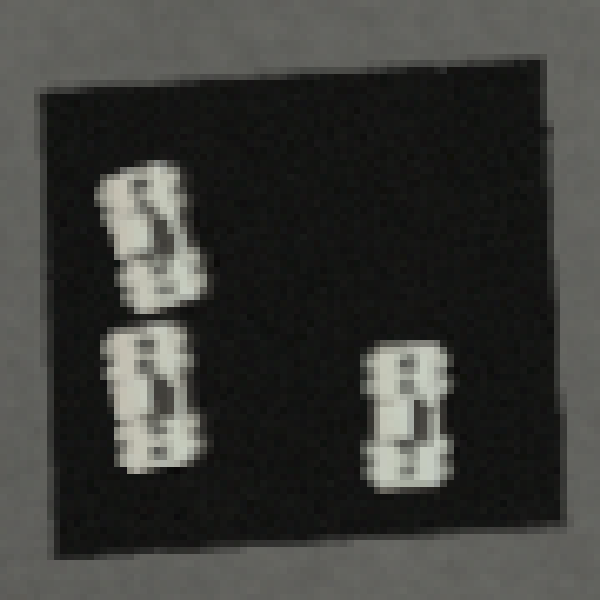

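View pics/c_pot.png

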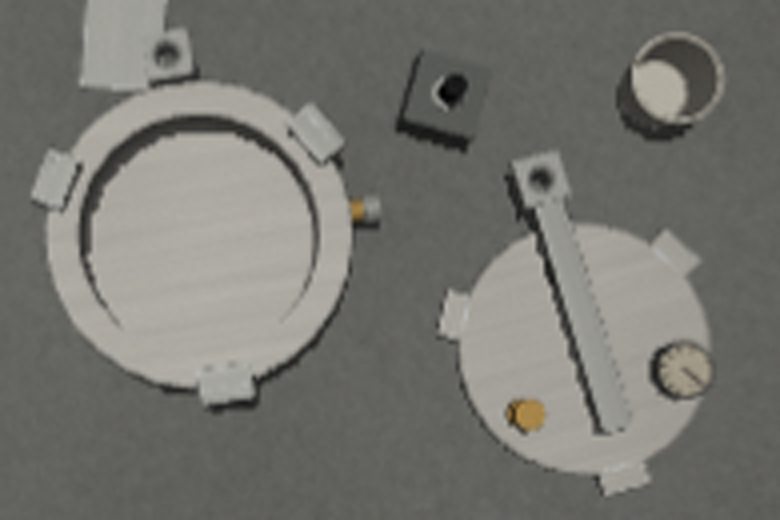

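```bash
python3 - <<'E'
from h import *
def c(x,y): return (x+.5)/4-.5+215,(y+.5)/4-.5+155
def P(x,y,z): return pt('top',*c(x,y),z)
np.set_printoptions(precision=4,suppress=True)
h=P(167,54,.118); cl=[P(*q,.112) for q in((317,131),(228,383),(56,178))]
print('hole',h,'claws',cl,'mean',np.mean(cl,0))
# LS fit pot pose; order: bracket at 0, angles ccw. 
def fit(model,meas):
    A=np.array(model);B=np.array(meas)[:,:2]; a=A.mean(0);b=B.mean(0)
    H=(A-a).T@(B-b); th=np.arctan2(H[0,1]-H[1,0],H[0,0]+H[1,1])
    Rm=np.array([[np.cos(th),-np.sin(th)],[np.sin(th),np.cos(th)]]); t=b-Rm@a
    print('pose',t,np.degrees(th),'res',((A@Rm.T+t)-B)); return t,th
pol=lambda r,d:(r*np.cos(np.radians(d)),r*np.sin(np.radians(d)))
# image up=+x, left=+y; claw at (56,178)= +60 , (317,131)=-60
fit([(.132,0),pol(.113,60),pol(.113,180),pol(.113,300)],[h,cl[2],cl[1],cl[0]])
lh=P(541,179,.054); kn=P(526,414,.064); ga=P(684,369,.046)
lugs=[P(455,315,.018),P(677,252,.018),P(622,477,.018)]
fit([(.132,0),(-.035,.062),(-.035,-.062)],[lh,kn,ga])
print(P(453,88,.0+.06+.044),'pin top; stand top',P(443,98,.06))
# castings
im=cv2.imread('pics/top0.png'); g=im.min(2); m=np.zeros_like(g); m[205:285,126:203]=(g[205:285,126:203]>75)*255
n,l,st,ce=cv2.connectedComponentsWithStats(m)
for i in range(1,n):
    if st[i,4]<40: continue
    ys,xs=np.where(l==i); pp=np.array([pt('top',x,y,.024)[:2] for x,y in zip(xs,ys)])
    ct=cv2.minAreaRect((pp*1e4).astype(np.float32)); C=np.cov(pp.T); w,V=np.linalg.eigh(C); 
    print(st[i],ce[i],np.array(ct[0])/1e4,np.array(ct[1])/10,ct[2],'pca',np.degrees(np.arctan2(V[1,1],V[0,1])),pp.mean(0))
# mat corners
E
```

```text
hole [0.6817 0.0124 0.118 ] claws [array([ 0.626 , -0.0981,  0.112 ]), array([ 0.4414, -0.0336,  0.112 ]), array([0.5901, 0.0934, 0.112 ])] mean [ 0.5525 -0.0128  0.112 ]
pose [ 0.5524 -0.0126] 10.720417381030053 res [[ 0.0003 -0.0005]
 [-0.0004  0.0006]
 [-0.0001 -0.    ]
 [ 0.0001 -0.0001]]
pose [ 0.4714 -0.3073] 15.866685946100315 res [[ 0.0006  0.0002]
 [ 0.0001 -0.0012]
 [-0.0007  0.001 ]]
[ 0.6596 -0.1988  0.104 ] pin top; stand top [ 0.6588 -0.1971  0.06  ]
[126 205  77  14 443] [159.4221 207.6343] [0.5595 0.3019] [ 40.716  238.6734] 0.35087183117866516 pca 91.38786190415965 [0.5715 0.3165]
[134 224  17  23 247] [142.0202 235.0769] [0.4858 0.3679] [67.3483 39.494 ] 16.827417373657227 pca -162.82027477275304 [0.4856 0.368 ]
[126 248  77  37 279] [167.4552 280.3763] [0.3912 0.2971] [109.7501 237.3542] 0.35034632682800293 pca 82.20460812962544 [0.3475 0.2846]
[135 248  16  23 251] [142.1235 258.9641] [0.4122 0.3645] [66.5793 40.3485] 10.819791793823242 pca -170.17178709505507 [0.4121 0.3649]
[174 251  14  23 246] [180.4715 261.6667] [0.4038 0.246 ] [67.341  40.2189] 1.6560180187225342 pca -178.48091857658724 [0.4046 0.2461]
```

```bash
cat >> h.py <<'E'
np.set_printoptions(precision=4,suppress=True)
def yaw():
    r=R.from_rotvec(bot.observe()['ee_rot']).as_matrix(); return np.degrees(np.arctan2(r[1,0],r[0,0]))
def plan(*wps):
    s=bot.observe(); p=s['position']; r=R.from_rotvec(s['ee_rot'])
    print('now',p,'yaw',round(yaw(),2),'w',round(s['gripper_width'],4),'F',s['ft_force'],'j6',round(np.degrees(s['joint_pos'][5]),1),'t',s['time'])
    for x,y,z,ps in wps:
        a=np.radians(ps); T=R.from_matrix(np.array([[np.cos(a),np.sin(a),0],[np.sin(a),-np.cos(a),0],[0,0,-1]]))
        print((x,y,z,ps),'->',np.round(r.inv().apply(np.array([x,y,z])-p),4),np.round(np.degrees((r.inv()*T).as_rotvec()),2))
def casts(im):
    out=[]; g=im.min(2); m=np.zeros_like(g); m[200:290,100:215]=(g[200:290,100:215]>120)*255
    n,l,st,ce=cv2.connectedComponentsWithStats(m)
    for i in range(1,n):
        if 100<st[i,4]<500 :
            ys,xs=np.where(l==i); pp=np.array([pt('top',x,y,.024)[:2] for x,y in zip(xs,ys)])
            C=np.cov(pp.T); w,V=np.linalg.eigh(C); ct=cv2.minAreaRect((pp*1e4).astype(np.float32))
            print(st[i],np.array(ct[0])/1e4,np.array(ct[1])/10,'ang',np.degrees(np.arctan(V[1,1]/V[0,1])),ce[i])
E
python3 - <<'E'
from h import *
im=cv2.imread('pics/top0.png'); casts(im)
for x,y in((128,236),(128,397),(397,417)):
    print(pt('top',(x+.5)/6.667-.5+120,(y+.5)/6.667-.5+200,.058))
plan((.5,-.1,.25,107),(.404,.248,.25,91),(.404,.248,.12,91))
i=cv2.imread('pics/scene0.png');a=i[140:200,270:370];cv2.imwrite('pics/c_s.png',cv2.resize(a,(800,480),interpolation=cv2.INTER_CUBIC))
E
```

```text
[135 224  16  23 197] [0.4857 0.3671] [66.122  36.5077] ang 17.66229833162154 [142.0761 235.2335]
[136 249  14  22 199] [0.4114 0.3642] [64.216  37.3508] ang 9.014584572735124 [141.9899 259.3166]
[175 251  12  22 198] [0.4049 0.2461] [64.2759 34.0603] ang 0.5779039384916301 [180.5455 261.8737]
[0.4848 0.369  0.058 ]
[0.4122 0.3663 0.058 ]
[0.404  0.2442 0.058 ]
now [ 0.1639 -0.5766  0.2219] yaw 15.86 w 0.0878 F [ 0.5508 -0.2619  0.3765] j6 -6.6 t 0.1
(0.5, -0.1, 0.25, 107) -> [ 0.4536 -0.3666 -0.0274] [ -0.06  -0.08 -91.14]
(0.404, 0.248, 0.25, 91) -> [ 0.4564 -0.7276 -0.0269] [ -0.07  -0.07 -75.14]
(0.404, 0.248, 0.12, 91) -> [ 0.4563 -0.7274  0.1031] [ -0.07  -0.07 -75.14]
```

View pics/c_s.png

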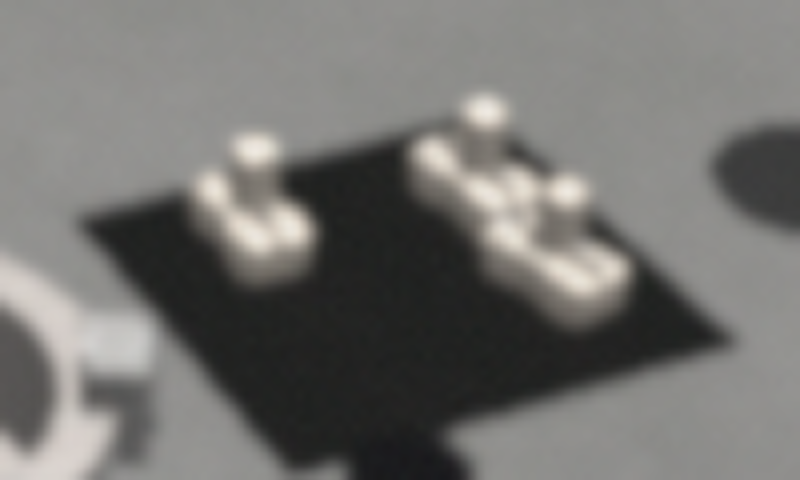

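The scene crop shows the sprue tops at (255,150), (484,112) and (567,190), which agrees with three upright castings. I'll start with the one nearest the pot.

Request:
play_rows([
  [0.4536,-0.3666,-0.0274,0,0,-75.2,0.45],
  [0.4536,-0.3666,-0.0274,0,0,-75.2,0.45],
  [0.4536,-0.3666,-0.0274,0,0,-75.2,0.45],
  [0.4536,-0.3666,-0.0274,0,0,-75.2,0.45],
  [0.4536,-0.3666,-0.0274,0,0,-75.2,0.45],
  [0.4536,-0.3666,-0.0274,0,0,-75.2,0.45],
  [0.4536,-0.3666,-0.0274,0,0,-75.2,0.45],
  [0.4536,-0.3666,-0.0274,0,0,-75.2,0.45],
  [0.4536,-0.3666,-0.0274,0,0,-75.2,0.45],
  [0.4536,-0.3666,-0.0274,0,0,-75.2,0.45],
  [0.4536,-0.3666,-0.0274,0,0,-75.2,0.45],
  [0.4536,-0.3666,-0.0274,0,0,-75.2,0.45],
], force=25)

```text
time: 1.1
position: [0.4523, -0.1669, 0.2461]
ee_rot: [-2.197, -2.246, 0.0]
ft_force: [1.1, 0.1, -0.0]
gripper_width: 0.0395
```

```bash
python3 - <<'E'
from h import *
for u,v in((255,150),(484,112),(567,190)):
    print(pt('scene',(u+.5)/8-.5+270,(v+.5)/8-.5+140,.058))
plan((.404,.246,.20,91),(.404,.246,.12,91))
E
```

```text
[0.4052 0.2432 0.058 ]
[0.4125 0.3618 0.058 ]
[0.486  0.3664 0.058 ]
now [ 0.4523 -0.1669  0.2461] yaw 91.26 w 0.0395 F [ 1.0581  0.0973 -0.0312] j6 -29.7 t 1.1
(0.404, 0.246, 0.2, 91) -> [ 0.4139 -0.0392  0.0462] [-0.02 -0.01  0.26]
(0.404, 0.246, 0.12, 91) -> [ 0.4139 -0.0392  0.1262] [-0.02 -0.01  0.26]
```

Request:
play_rows([
  [0.412,-0.039,0.0462,0,0,0,0.45],
  [0.412,-0.039,0.0462,0,0,0,0.45],
  [0.412,-0.039,0.0462,0,0,0,0.45],
  [0.412,-0.039,0.0462,0,0,0,0.45],
  [0.412,-0.039,0.0462,0,0,0,0.45],
  [0.412,-0.039,0.0462,0,0,0,0.45],
  [0.412,-0.039,0.0462,0,0,0,0.45],
  [0.412,-0.039,0.0462,0,0,0,0.45],
  [0.412,-0.039,0.0462,0,0,0,0.45],
  [0.412,-0.039,0.0462,0,0,0,0.45],
  [0.412,-0.039,0.0462,0,0,0,0.45],
  [0.412,-0.039,0.0462,0,0,0,0.45],
])

```text
time: 2.1
position: [0.4042, 0.244, 0.1994]
ee_rot: [-2.195, -2.247, 0.002]
ft_force: [-0.1, -1.3, -0.6]
gripper_width: 0.0394
```

```bash
python3 - <<'E'
from h import *
im=snap('top','top1'); snap('scene','scene1'); casts(im)
plan((.4045,.2445,.12,91),(.4045,.2445,.031,91))
a=im[190:290,110:230,::-1];cv2.imwrite('pics/c1.png',cv2.resize(a,(720,600),interpolation=cv2.INTER_CUBIC))
E
```

```text
[135 224  12  18 123] [0.4939 0.3695] [49.0185 35.9846] ang -14.230754813053833 [140.5041 231.1626]
now [0.4049 0.2416 0.1997] yaw 91.11 w 0.0395 F [ 1.8323 -0.1534 -0.1255] j6 21.4 t 2.2
(0.4045, 0.2445, 0.12, 91) -> [ 0.0029 -0.0003  0.0797] [-0.04  0.05  0.11]
(0.4045, 0.2445, 0.031, 91) -> [ 0.003  -0.0002  0.1687] [-0.04  0.05  0.11]
```

View pics/c1.png

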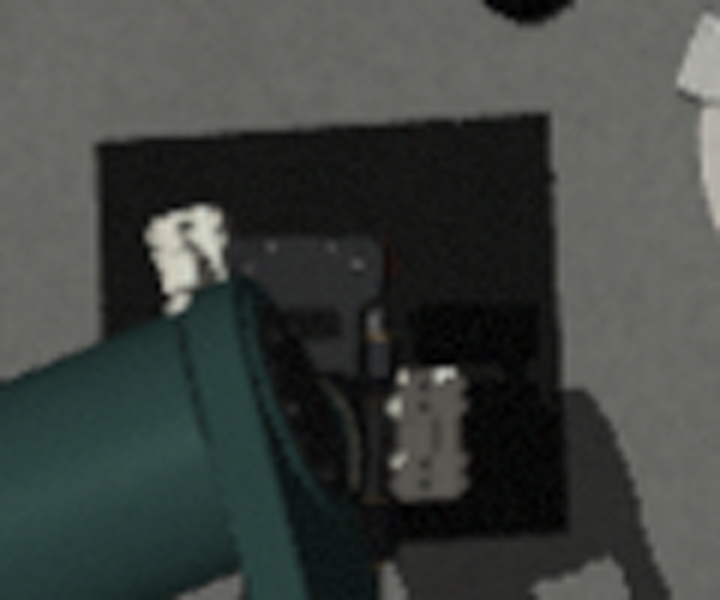

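Casting C is unmoved (crop (430,435)) and the hand is above it. Descending and gripping the sprue.

Request:
play_rows([
  [0.003,0,0.04,0,0,0,0.45],
  [0.003,0,0.08,0,0,0,0.45],
  [0.003,0,0.11,0,0,0,0.45],
  [0.003,0,0.135,0,0,0,0.45],
  [0.003,0,0.155,0,0,0,0.45],
  [0.003,0,0.168,0,0,0,0.45],
  [0.003,0,0.168,0,0,0,0.45],
  [0.003,0,0.168,0,0,0,0],
  [0.003,0,0.168,0,0,0,0],
  [0.003,0,0.168,0,0,0,0],
  [0.003,0,0.168,0,0,0,0],
  [0.003,0,0.168,0,0,0,0],
], force=25)

```text
time: 3.2
position: [0.406, 0.2453, 0.0331]
ee_rot: [2.2, 2.241, 0.003]
ft_force: [0.5, -2.5, 7.0]
gripper_width: 0.0179
```

```bash
python3 - <<'E'
from h import *
plan()
E
```

```text
now [0.406  0.2453 0.0331] yaw 91.07 w 0.0179 F [ 0.4648 -2.4993  7.0436] j6 21.7 t 3.2
```

```bash
python3 - <<'E'
from h import *
plan((.406,.2453,.2,91),(.5524,-.0506,.2,91),(.5524,-.0506,.052,91))
E
```

```text
now [0.406  0.2453 0.0331] yaw 91.07 w 0.0179 F [ 0.4648 -2.4993  7.0436] j6 21.7 t 3.2
(0.406, 0.2453, 0.2, 91) -> [ 0.0001  0.0004 -0.1669] [ 0.11 -0.03  0.07]
(0.5524, -0.0506, 0.2, 91) -> [-0.2985  0.1412 -0.1668] [ 0.11 -0.03  0.07]
(0.5524, -0.0506, 0.052, 91) -> [-0.2986  0.1409 -0.0188] [ 0.11 -0.03  0.07]
```

Request:
play_rows([
  [0,0,-0.02,0,0,0,0],
  [0,0,-0.06,0,0,0,0],
  [0,0,-0.1,0,0,0,0],
  [0,0,-0.14,0,0,0,0],
  [-0.03,0.014,-0.167,0,0,0,0],
  [-0.065,0.03,-0.167,0,0,0,0],
  [-0.1,0.047,-0.167,0,0,0,0],
  [-0.14,0.066,-0.167,0,0,0,0],
  [-0.175,0.083,-0.167,0,0,0,0],
  [-0.21,0.099,-0.167,0,0,0,0],
  [-0.245,0.116,-0.167,0,0,0,0],
  [-0.27,0.128,-0.167,0,0,0,0],
])

```text
time: 4.2
position: [0.5394, -0.0254, 0.1994]
ee_rot: [2.201, 2.239, 0.001]
ft_force: [0.9, 0.6, -1.5]
gripper_width: 0.0181
```

Request:
play_rows([
  [-0.0285,0.013,0,0,0,0,0],
  [-0.0285,0.013,0,0,0,0,0],
  [-0.0285,0.013,0,0,0,0,0],
  [-0.0285,0.013,0,0,0,0,0],
])

```text
time: 4.53
position: [0.5508, -0.05, 0.1988]
ee_rot: [-2.2, -2.241, 0.0]
ft_force: [-0.4, -0.2, -0.8]
gripper_width: 0.0179
```

```bash
python3 - <<'E'
from h import *
plan((.5524,-.0506,.06,91),(.5524,-.0506,.052,91)); im=snap('top','top2'); casts(im); snap('scene','scene2')
E
```

```text
now [ 0.5508 -0.05    0.1988] yaw 91.04 w 0.0179 F [-0.3738 -0.1801 -0.821 ] j6 -13.4 t 4.5333
(0.5524, -0.0506, 0.06, 91) -> [-0.0007  0.0017  0.1388] [-0.06 -0.05  0.04]
(0.5524, -0.0506, 0.052, 91) -> [-0.0007  0.0017  0.1468] [-0.06 -0.05  0.04]
[135 224  16  23 209] [0.4857 0.3671] [66.122  36.5077] ang 18.194980827519796 [142.0909 235.2488]
[136 248  14  23 210] [0.4122 0.3643] [65.7498 37.3508] ang 9.132069511535938 [142.0143 259.1714]
```

View pics/scene2.png

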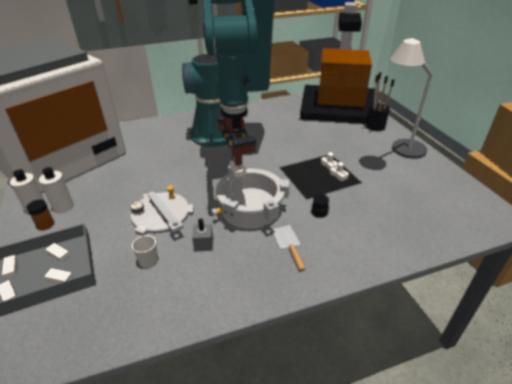

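The casting is held over the pot (scene (237,172)), and the other two on the mat haven't moved. Lowering it.

Request:
play_rows([
  [-0.001,0.0015,0.035,0,0,0,0],
  [-0.001,0.0015,0.07,0,0,0,0],
  [-0.001,0.0015,0.1,0,0,0,0],
  [-0.001,0.0015,0.12,0,0,0,0],
  [-0.001,0.0015,0.135,0,0,0,0],
  [-0.001,0.0015,0.142,0,0,0,0],
  [-0.001,0.0015,0.146,0,0,0,0],
  [-0.001,0.0015,0.147,0,0,0,0],
  [-0.001,0.0015,0.147,0,0,0,0],
])

```text
time: 5.38
position: [0.5537, -0.0513, 0.0526]
ee_rot: [2.199, 2.242, 0.001]
ft_force: [-0.6, 0.1, -1.5]
gripper_width: 0.0179
```

Request:
play_rows([
  [0,0,0.001,0,0,0,0],
  [0,0,0.002,0,0,0,0],
  [0,0,0.002,0,0,0,0],
  [0,0,0.002,0,0,0,0.4],
  [0,0,0.002,0,0,0,0.4],
  [0,0,0.002,0,0,0,0.4],
  [0,0,-0.01,0,0,0,0.4],
  [0,0,-0.04,0,0,0,0.4],
  [0,0,-0.08,0,0,0,0.4],
  [0,0,-0.12,0,0,0,0.4],
  [0,0,-0.15,0,0,0,0.4],
])

```text
time: 6.3
position: [0.5538, -0.0518, 0.205]
ee_rot: [2.2, 2.24, 0.002]
ft_force: [1.1, 0.3, -0.5]
gripper_width: 0.035
```

```bash
python3 - <<'E'
from h import *
plan((.4125,.364,.2,99.3),(.4125,.364,.033,99.3)); im=snap('top','top3'); casts(im)
a=im[150:270,210:330,::-1];cv2.imwrite('pics/c3.png',cv2.resize(a,(600,600),interpolation=cv2.INTER_CUBIC))
E
```

```text
now [ 0.5538 -0.0518  0.205 ] yaw 91.06 w 0.035 F [ 1.0569  0.311  -0.4957] j6 -13.5 t 6.3
(0.4125, 0.364, 0.2, 99.3) -> [ 0.4183 -0.1336  0.0045] [ 0.12  0.03 -8.24]
(0.4125, 0.364, 0.033, 99.3) -> [ 0.4184 -0.134   0.1715] [ 0.12  0.03 -8.24]
[135 224  16  23 208] [0.4857 0.3671] [66.122  36.5077] ang 18.200663871232507 [142.0962 235.2692]
[136 248  14  23 209] [0.4122 0.3643] [65.7498 37.3508] ang 9.411518895772462 [142.0335 259.1388]
```

View pics/c3.png

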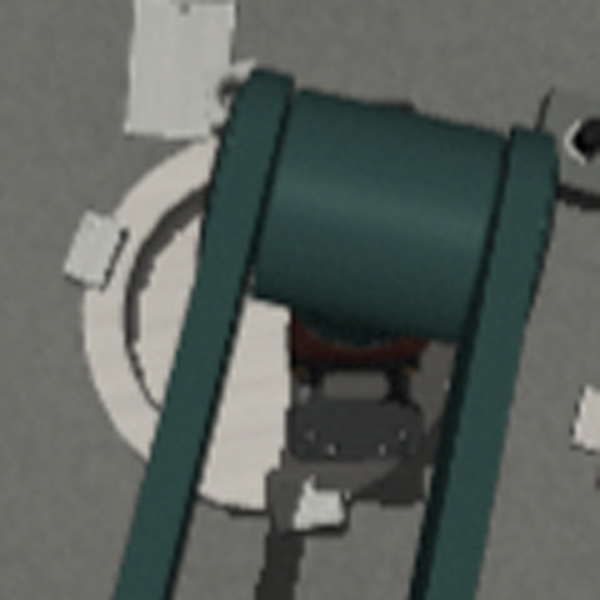

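The arm hides the pot here. Moving on to casting B; I'll check the pot from that pose.

Request:
play_rows([
  [0.04,-0.0125,0,0,0,-2,0.4],
  [0.08,-0.025,0,0,0,-4,0.4],
  [0.12,-0.038,0,0,0,-6,0.4],
  [0.16,-0.051,0,0,0,-8.2,0.4],
  [0.2,-0.064,0,0,0,-8.2,0.4],
  [0.24,-0.077,0,0,0,-8.2,0.4],
  [0.28,-0.089,0,0,0,-8.2,0.4],
  [0.32,-0.102,0,0,0,-8.2,0.4],
  [0.36,-0.115,0,0,0,-8.2,0.4],
  [0.395,-0.126,0,0,0,-8.2,0.4],
  [0.4183,-0.1336,0.004,0,0,-8.2,0.4],
  [0.4183,-0.1336,0.004,0,0,-8.2,0.4],
])

```text
time: 7.35
position: [0.4099, 0.3682, 0.1973]
ee_rot: [-2.029, -2.396, -0.001]
ft_force: [0.1, -0.2, -0.0]
gripper_width: 0.0351
```

```bash
python3 - <<'E'
from h import *
im=snap('top','top4'); s=snap('scene','scene4'); plan((.4125,.364,.2,99.3),(.4125,.364,.033,99.3)); 
a=im[150:290,110:330,::-1];cv2.imwrite('pics/c4.png',cv2.resize(a,(770,490),interpolation=cv2.INTER_CUBIC))
a=s[140:240,190:380,::-1];cv2.imwrite('pics/c4s.png',cv2.resize(a,(760,400),interpolation=cv2.INTER_CUBIC))
E
```

```text
now [0.4111 0.3645 0.1974] yaw 99.4 w 0.0349 F [0.268  0.3563 0.9763] j6 25.0 t 7.45
(0.4125, 0.364, 0.2, 99.3) -> [-0.0007  0.0013 -0.0026] [-0.04  0.04  0.1 ]
(0.4125, 0.364, 0.033, 99.3) -> [-0.0006  0.0014  0.1644] [-0.04  0.04  0.1 ]
```

View pics/c4.png

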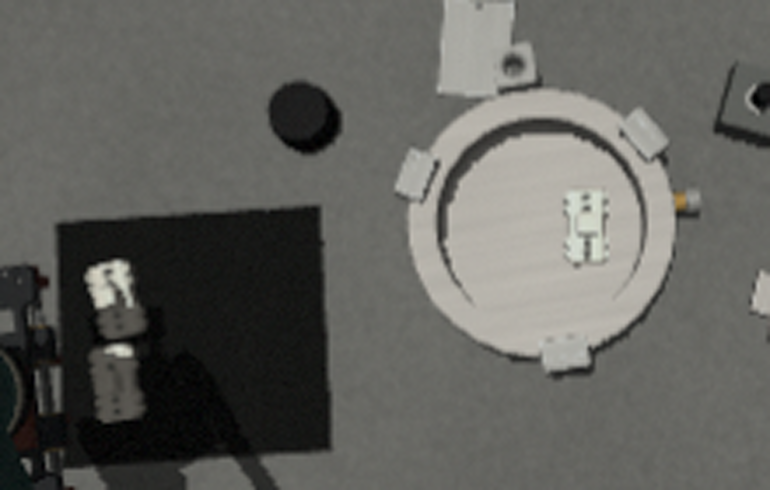

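View pics/c4s.png

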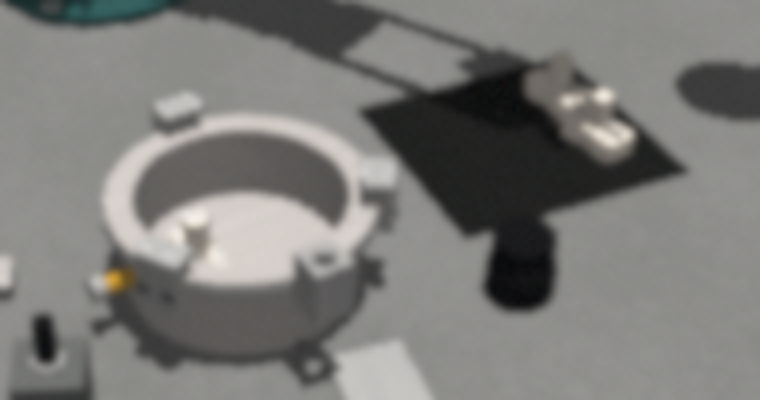

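Casting 1 stands upright in the pot at crop (586,225), and B is unmoved at (118,385). Descending on B.

Request:
play_rows([
  [-0.0006,0.0014,0.04,0,0,0,0.4],
  [-0.0006,0.0014,0.08,0,0,0,0.4],
  [-0.0006,0.0014,0.11,0,0,0,0.4],
  [-0.0006,0.0014,0.135,0,0,0,0.4],
  [-0.0006,0.0014,0.155,0,0,0,0.4],
  [-0.0006,0.0014,0.163,0,0,0,0.4],
  [-0.0006,0.0014,0.163,0,0,0,0.4],
  [-0.0006,0.0014,0.163,0,0,0,0],
  [-0.0006,0.0014,0.163,0,0,0,0],
  [-0.0006,0.0014,0.163,0,0,0,0],
  [-0.0006,0.0014,0.163,0,0,0,0],
  [-0.0006,0.0014,0.163,0,0,0,0],
], force=25)

```text
time: 8.45
position: [0.4144, 0.3643, 0.0364]
ee_rot: [2.034, 2.393, 0.004]
ft_force: [-0.7, -1.0, 6.9]
gripper_width: 0.0178
```

```bash
python3 - <<'E'
from h import *
plan((.4125,.364,.2,99.3),(.5524,-.0126,.2,91),(.5524,-.0126,.052,91))
E
```

```text
now [0.4144 0.3643 0.0364] yaw 99.28 w 0.0178 F [-0.6879 -1.0402  6.9041] j6 24.9 t 8.45
(0.4125, 0.364, 0.2, 99.3) -> [ 0.0001 -0.0015 -0.1636] [ 0.14 -0.05 -0.02]
(0.5524, -0.0126, 0.2, 91) -> [-0.3941  0.0759 -0.1637] [ 0.14 -0.06  8.28]
(0.5524, -0.0126, 0.052, 91) -> [-0.3942  0.0755 -0.0157] [ 0.14 -0.06  8.28]
```

Request:
play_rows([
  [0,0,-0.02,0,0,0,0],
  [0,0,-0.06,0,0,0,0],
  [0,0,-0.1,0,0,0,0],
  [0,0,-0.14,0,0,0,0],
  [-0.03,0.006,-0.1637,0,0,0,0],
  [-0.068,0.013,-0.1637,0,0,2,0],
  [-0.106,0.02,-0.1637,0,0,4,0],
  [-0.145,0.028,-0.1637,0,0,6,0],
  [-0.185,0.036,-0.1637,0,0,8.3,0],
  [-0.224,0.043,-0.1637,0,0,8.3,0],
  [-0.263,0.051,-0.1637,0,0,8.3,0],
  [-0.3,0.058,-0.1637,0,0,8.3,0],
])

```text
time: 9.45
position: [0.5192, 0.0751, 0.1993]
ee_rot: [2.202, 2.24, 0.001]
ft_force: [0.0, -0.2, -1.9]
gripper_width: 0.018
```

Request:
play_rows([
  [-0.04,0.002,0,0,0,0,0],
  [-0.075,0.004,0,0,0,0,0],
  [-0.0965,0.0037,0,0,0,0,0],
  [-0.0965,0.0037,0,0,0,0,0],
  [-0.0965,0.0037,0,0,0,0,0],
  [-0.0965,0.0037,0,0,0,0,0],
])

```text
time: 9.95
position: [0.5239, -0.0187, 0.1988]
ee_rot: [-2.203, -2.239, -0.001]
ft_force: [-0.3, 0.5, -1.1]
gripper_width: 0.0179
```

```bash
python3 - <<'E'
from h import *
plan((.5524,-.0126,.2,91),(.5524,-.0126,.0545,91)); im=snap('top','top5'); casts(im)
E
```

```text
now [ 0.5239 -0.0187  0.1988] yaw 90.94 w 0.0179 F [-0.3218  0.4502 -1.1159] j6 -10.6 t 9.95
(0.5524, -0.0126, 0.2, 91) -> [ 0.0056  0.0286 -0.0012] [ 0.   -0.04 -0.06]
(0.5524, -0.0126, 0.0545, 91) -> [0.0055 0.0286 0.1443] [ 0.   -0.04 -0.06]
[135 224  16  23 210] [0.4857 0.3671] [66.122  36.5077] ang 18.034565532311444 [142.0714 235.2714]
```

Request:
play_rows([
  [0.0055,0.0286,0,0,0,0,0],
  [0.0055,0.0286,0,0,0,0,0],
  [0.0055,0.0286,0.04,0,0,0,0],
  [0.0055,0.0286,0.075,0,0,0,0],
  [0.0055,0.0286,0.105,0,0,0,0],
  [0.0055,0.0286,0.125,0,0,0,0],
  [0.0055,0.0286,0.138,0,0,0,0],
  [0.0055,0.0286,0.142,0,0,0,0],
  [0.0055,0.0286,0.144,0,0,0,0],
  [0.0055,0.0286,0.1445,0,0,0,0],
  [0.0055,0.0286,0.1445,0,0,0,0],
])

```text
time: 10.92
position: [0.5531, -0.0125, 0.0549]
ee_rot: [2.201, 2.241, 0.001]
ft_force: [-0.6, -0.4, -1.5]
gripper_width: 0.0174
```

Request:
play_rows([
  [0,0,0.001,0,0,0,0],
  [0,0,0.0015,0,0,0,0],
  [0,0,0.0015,0,0,0,0],
  [0,0,0.0015,0,0,0,0.4],
  [0,0,0.0015,0,0,0,0.4],
  [0,0,0.0015,0,0,0,0.4],
  [0,0,-0.01,0,0,0,0.4],
  [0,0,-0.04,0,0,0,0.4],
  [0,0,-0.08,0,0,0,0.4],
  [0,0,-0.12,0,0,0,0.4],
  [0,0,-0.15,0,0,0,0.4],
  [0,0,-0.15,0,0,0,0.4],
])

```text
time: 11.92
position: [0.5571, -0.014, 0.2108]
ee_rot: [2.196, 2.233, 0.011]
ft_force: [0.2, 0.3, -0.3]
gripper_width: 0.035
```

```bash
python3 - <<'E'
from h import *
plan((.485,.3677,.2,107.5)); im=snap('top','top6'); casts(im)
E
```

```text
now [ 0.5571 -0.014   0.2108] yaw 90.97 w 0.035 F [ 0.1997  0.2945 -0.3375] j6 -9.5 t 11.9167
(0.485, 0.3677, 0.2, 107.5) -> [ 0.3828 -0.0657  0.0093] [  0.64   0.2  -16.53]
[135 224  16  23 214] [0.4857 0.3671] [66.122  36.5077] ang 17.495476149733225 [142.0467 235.243 ]
```

Request:
play_rows([
  [0.04,-0.007,0,0,0,-2,0.4],
  [0.08,-0.0137,0,0,0,-4,0.4],
  [0.12,-0.0206,0,0,0,-6,0.4],
  [0.16,-0.0275,0,0,0,-8,0.4],
  [0.2,-0.0343,0,0,0,-10,0.4],
  [0.24,-0.0412,0,0,0,-12,0.4],
  [0.28,-0.048,0,0,0,-14,0.4],
  [0.32,-0.055,0,0,0,-16.5,0.4],
  [0.355,-0.061,0.009,0,0,-16.5,0.4],
  [0.3828,-0.0657,0.009,0,0,-16.5,0.4],
  [0.3828,-0.0657,0.009,0,0,-16.5,0.4],
  [0.3828,-0.0657,0.009,0,0,-16.5,0.4],
])

```text
time: 12.97
position: [0.4792, 0.3689, 0.1931]
ee_rot: [-1.854, -2.535, 0.005]
ft_force: [-0.1, -0.1, -0.3]
gripper_width: 0.0353
```

```bash
python3 - <<'E'
from h import *
im=snap('top','top7'); s=snap('scene','scene7'); plan((.485,.3677,.2,107.5),(.485,.3677,.034,107.5)); 
a=im[150:290,110:330,::-1];cv2.imwrite('pics/c7.png',cv2.resize(a,(770,490),interpolation=cv2.INTER_CUBIC))
E
```

```text
now [0.48   0.3671 0.1939] yaw 107.47 w 0.035 F [-0.5336 -0.4734 -0.743 ] j6 13.4 t 13.0667
(0.485, 0.3677, 0.2, 107.5) -> [-0.0009  0.0049 -0.0061] [-0.13  0.06 -0.03]
(0.485, 0.3677, 0.034, 107.5) -> [-0.0007  0.0053  0.1599] [-0.13  0.06 -0.03]
```

View pics/c7.png

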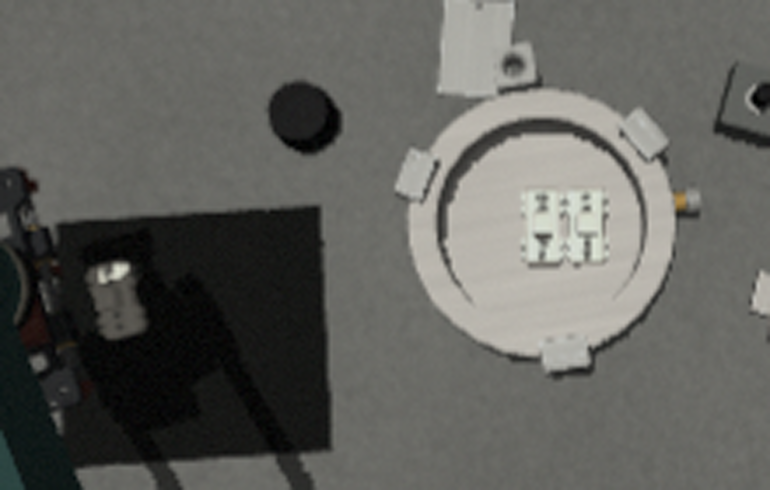

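Both placed castings stand upright side by side at (543,227) and (587,227); A is still at (118,298). Descending on A.

Request:
play_rows([
  [-0.0007,0.0053,0.03,0,0,0,0.4],
  [-0.0007,0.0053,0.07,0,0,0,0.4],
  [-0.0007,0.0053,0.1,0,0,0,0.4],
  [-0.0007,0.0053,0.125,0,0,0,0.4],
  [-0.0007,0.0053,0.145,0,0,0,0.4],
  [-0.0007,0.0053,0.157,0,0,0,0.4],
  [-0.0007,0.0053,0.159,0,0,0,0.4],
  [-0.0007,0.0053,0.159,0,0,0,0],
  [-0.0007,0.0053,0.159,0,0,0,0],
  [-0.0007,0.0053,0.159,0,0,0,0],
  [-0.0007,0.0053,0.159,0,0,0,0],
  [-0.0007,0.0053,0.159,0,0,0,0],
], force=25)

```text
time: 14.07
position: [0.487, 0.3696, 0.0377]
ee_rot: [1.857, 2.532, 0.004]
ft_force: [0.2, -2.1, 6.0]
gripper_width: 0.0181
```

```bash
python3 - <<'E'
from h import *
plan((.485,.3677,.2,107.5),(.5524,.029,.2,91))
E
```

```text
now [0.487  0.3696 0.0377] yaw 107.48 w 0.0181 F [ 0.1793 -2.0931  5.9639] j6 13.3 t 14.0667
(0.485, 0.3677, 0.2, 107.5) -> [-0.0012 -0.002  -0.1623] [ 0.16 -0.02 -0.02]
(0.5524, 0.029, 0.2, 91) -> [-0.3445 -0.0394 -0.1625] [ 0.16 -0.04 16.48]
```

Request:
play_rows([
  [0,0,-0.02,0,0,0,0],
  [0,0,-0.06,0,0,0,0],
  [0,0,-0.1,0,0,0,0],
  [0,0,-0.14,0,0,0,0],
  [-0.03,-0.0034,-0.1625,0,0,2,0],
  [-0.07,-0.008,-0.1625,0,0,4,0],
  [-0.11,-0.0126,-0.1625,0,0,7,0],
  [-0.15,-0.0172,-0.1625,0,0,10,0],
  [-0.19,-0.0217,-0.1625,0,0,13,0],
  [-0.23,-0.0263,-0.1625,0,0,16.5,0],
  [-0.265,-0.0303,-0.1625,0,0,16.5,0],
  [-0.295,-0.0337,-0.1625,0,0,16.5,0],
])

```text
time: 15.07
position: [0.5422, 0.0753, 0.1991]
ee_rot: [2.203, 2.239, 0.001]
ft_force: [0.5, 0.5, -1.3]
gripper_width: 0.0176
```

```bash
python3 - <<'E'
from h import *
plan((.5524,.029,.2,91),(.5524,.029,.0557,91))
E
```

```text
now [0.5422 0.0753 0.1991] yaw 90.91 w 0.0176 F [ 0.4959  0.5343 -1.2605] j6 -0.2 t 15.0667
(0.5524, 0.029, 0.2, 91) -> [-0.0465  0.0094 -0.0008] [ 0.04  0.01 -0.09]
(0.5524, 0.029, 0.0557, 91) -> [-0.0465  0.0093  0.1435] [ 0.04  0.01 -0.09]
```

Request:
play_rows([
  [-0.035,0.007,0,0,0,0,0],
  [-0.0465,0.0094,0,0,0,0,0],
  [-0.0465,0.0094,0,0,0,0,0],
  [-0.0465,0.0094,0.02,0,0,0,0],
  [-0.0465,0.0094,0.055,0,0,0,0],
  [-0.0465,0.0094,0.09,0,0,0,0],
  [-0.0465,0.0094,0.115,0,0,0,0],
  [-0.0465,0.0094,0.132,0,0,0,0],
  [-0.0465,0.0094,0.139,0,0,0,0],
  [-0.0465,0.0094,0.142,0,0,0,0],
  [-0.0465,0.0094,0.143,0,0,0,0],
  [-0.0465,0.0094,0.143,0,0,0,0],
])

```text
time: 16.07
position: [0.5531, 0.032, 0.0566]
ee_rot: [2.201, 2.24, 0.002]
ft_force: [0.0, -0.2, 0.2]
gripper_width: 0.0179
```

Request:
play_rows([
  [0,0,0.001,0,0,0,0],
  [0,0,0.002,0,0,0,0],
  [0,0,0.002,0,0,0,0],
  [0,0,0.002,0,0,0,0.4],
  [0,0,0.002,0,0,0,0.4],
  [0,0,0.002,0,0,0,0.4],
  [0,0,-0.01,0,0,0,0.4],
  [0,0,-0.04,0,0,0,0.4],
  [0,0,-0.08,0,0,0,0.4],
  [0,0,-0.115,0,0,0,0.4],
  [0,0,-0.14,0,0,0,0.4],
  [0,0,-0.15,0,0,0,0.4],
])

```text
time: 17.07
position: [0.5547, 0.0312, 0.2098]
ee_rot: [2.199, 2.236, 0.007]
ft_force: [0.4, -0.2, -0.1]
gripper_width: 0.035
```

```bash
python3 - <<'E'
from h import *
plan((.4714,-.307,.2,15.9))
E
```

```text
now [0.5547 0.0312 0.2098] yaw 90.96 w 0.035 F [ 0.4218 -0.1545 -0.1213] j6 -4.9 t 17.0667
(0.4714, -0.307, 0.2, 15.9) -> [-0.3367 -0.089   0.0094] [ 0.35 -0.23 75.06]
```

Request:
play_rows([
  [-0.04,-0.0106,0,0,0,7,0.5],
  [-0.08,-0.021,0,0,0,14,0.5],
  [-0.12,-0.032,0,0,0,21,0.5],
  [-0.16,-0.042,0,0,0,28,0.5],
  [-0.2,-0.053,0,0,0,35,0.5],
  [-0.24,-0.063,0,0,0,42,0.5],
  [-0.28,-0.074,0,0,0,49,0.5],
  [-0.315,-0.083,0,0,0,56,0.5],
  [-0.337,-0.089,0.009,0,0,63,0.5],
  [-0.337,-0.089,0.009,0,0,70,0.5],
  [-0.337,-0.089,0.009,0,0,75.1,0.5],
  [-0.337,-0.089,0.009,0,0,75.1,0.5],
])

```text
time: 18.07
position: [0.4681, -0.3074, 0.195]
ee_rot: [-3.111, -0.426, 0.003]
ft_force: [-0.6, -0.6, -0.3]
gripper_width: 0.0435
```

```bash
python3 - <<'E'
from h import *
im=snap('top','top8'); s=snap('scene','scene8'); plan((.4714,-.307,.2,15.9),(.4714,-.307,.028,15.9)); 
a=im[150:290,200:420,::-1];cv2.imwrite('pics/c8.png',cv2.resize(a,(770,490),interpolation=cv2.INTER_CUBIC))
a=s[140:260,110:310,::-1];cv2.imwrite('pics/c8s.png',cv2.resize(a,(800,480),interpolation=cv2.INTER_CUBIC))
E
```

```text
now [ 0.4685 -0.3068  0.1956] yaw 16.02 w 0.0436 F [ 0.235   0.1357 -0.6742] j6 33.7 t 18.1667
(0.4714, -0.307, 0.2, 15.9) -> [ 0.0027  0.001  -0.0044] [-0.09  0.05  0.12]
(0.4714, -0.307, 0.028, 15.9) -> [0.0029 0.0013 0.1676] [-0.09  0.05  0.12]
```

View pics/c8.png

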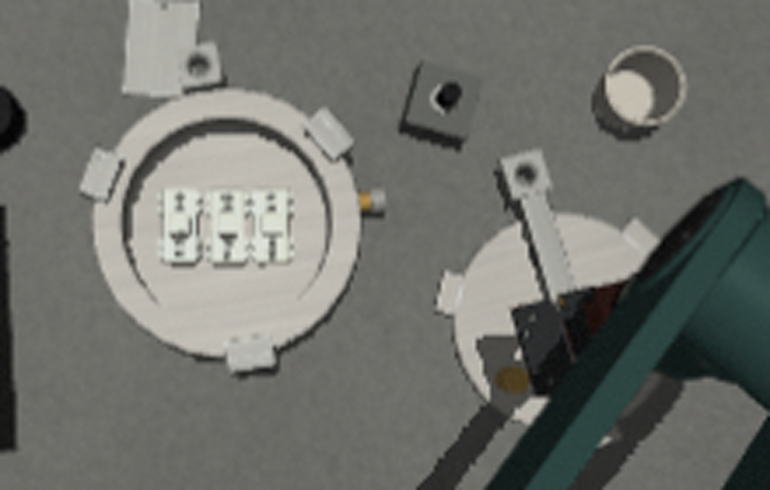

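View pics/c8s.png

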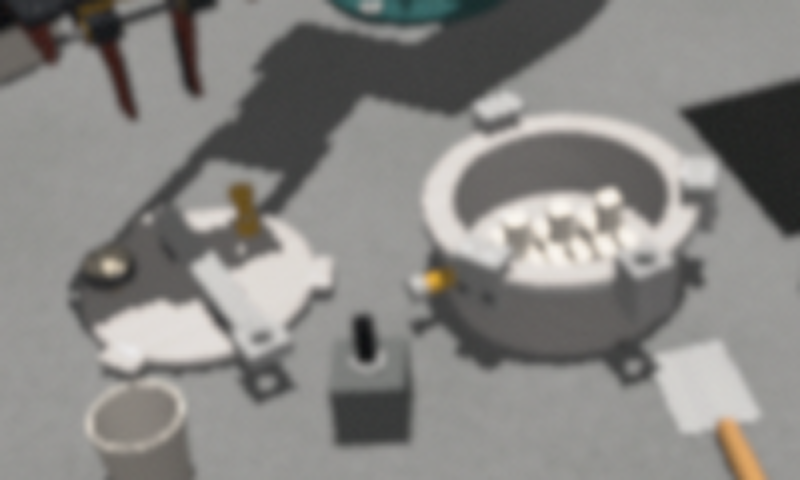

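All three castings stand in the pot at (180,227), (227,227), (271,227), and the hand is over the lid's bar. Gripping the bar.

Request:
play_rows([
  [0.003,0.0013,0.03,0,0,0.1,0.5],
  [0.003,0.0013,0.07,0,0,0.1,0.5],
  [0.003,0.0013,0.1,0,0,0.1,0.5],
  [0.003,0.0013,0.125,0,0,0.1,0.5],
  [0.003,0.0013,0.145,0,0,0.1,0.5],
  [0.003,0.0013,0.16,0,0,0.1,0.5],
  [0.003,0.0013,0.166,0,0,0.1,0.5],
  [0.003,0.0013,0.166,0,0,0.1,0.5],
  [0.003,0.0013,0.166,0,0,0.1,0.5],
], force=50)

```text
time: 18.92
position: [0.4725, -0.3074, 0.0308]
ee_rot: [-3.111, -0.433, -0.0]
ft_force: [-0.6, -0.2, -0.1]
gripper_width: 0.044
```

Request:
play_rows([
  [0,0,0,0,0,0,0],
  [0,0,0,0,0,0,0],
  [0,0,0,0,0,0,0],
  [0,0,0,0,0,0,0],
  [0,0,0,0,0,0,0],
  [0,0,0,0,0,0,0],
])

```text
time: 19.42
position: [0.4731, -0.3085, 0.0317]
ee_rot: [3.11, 0.431, 0.002]
ft_force: [-0.5, -0.5, 6.3]
gripper_width: 0.0236
```

```bash
python3 - <<'E'
from h import *
plan((.4714,-.307,.22,15.9))
E
```

```text
now [ 0.4731 -0.3085  0.0317] yaw 15.78 w 0.0236 F [-0.5481 -0.4746  6.2923] j6 34.1 t 19.4167
(0.4714, -0.307, 0.22, 15.9) -> [-0.001  -0.0015 -0.1884] [ 0.12 -0.07 -0.12]
```

Request:
play_rows([
  [0,0,-0.005,0,0,0,0],
  [0,0,-0.015,0,0,0,0],
  [0,0,-0.03,0,0,0,0],
  [0,0,-0.05,0,0,0,0],
  [0,0,-0.075,0,0,0,0],
  [0,0,-0.1,0,0,0,0],
  [0,0,-0.125,0,0,0,0],
  [0,0,-0.15,0,0,0,0],
  [0,0,-0.17,0,0,0,0],
  [0,0,-0.18,0,0,0,0],
  [0,0,-0.18,0,0,0,0],
])

```text
time: 20.33
position: [0.473, -0.308, 0.2128]
ee_rot: [3.11, 0.43, 0.004]
ft_force: [0.7, -0.3, -6.8]
gripper_width: 0.0234
```

```bash
python3 - <<'E'
from h import *
plan((.5524,-.0126,.21,70.7)); im=snap('top','top9'); s=snap('scene','scene9')
a=im[150:290,200:420,::-1];cv2.imwrite('pics/c9.png',cv2.resize(a,(770,490),interpolation=cv2.INTER_CUBIC))
a=s[80:260,60:310,::-1];cv2.imwrite('pics/c9s.png',cv2.resize(a,(800,576),interpolation=cv2.INTER_CUBIC))
E
```

```text
now [ 0.473  -0.308   0.2128] yaw 15.76 w 0.0234 F [ 0.7393 -0.3102 -6.7884] j6 34.1 t 20.3333
(0.5524, -0.0126, 0.21, 70.7) -> [ 0.1567 -0.2627  0.0025] [  0.19  -0.04 -54.94]
```

View pics/c9.png

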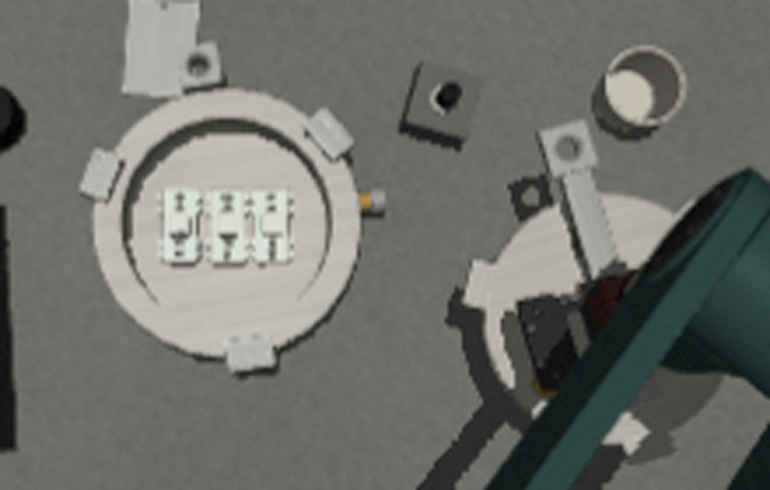

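View pics/c9s.png

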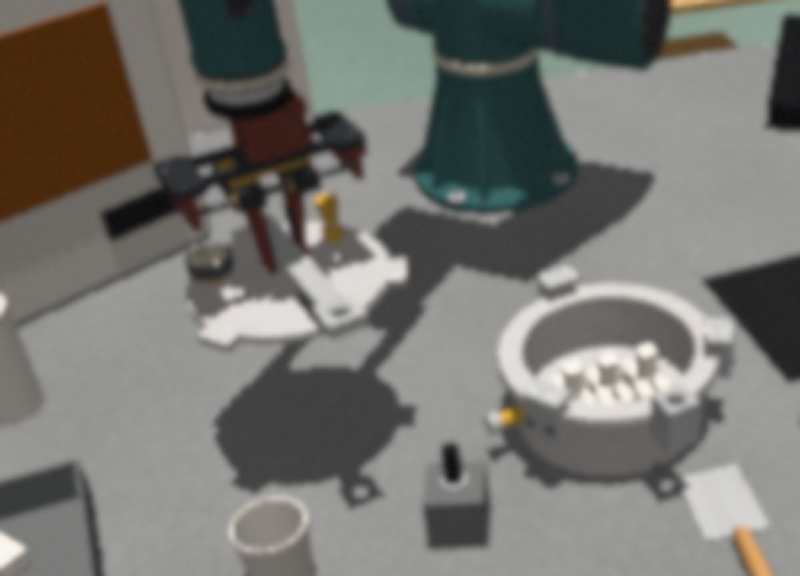

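```bash
python3 - <<'E'
from h import *
u=np.array([(567.5)/3.5-.5+200,147.5/3.5-.5+150]); v=np.array([338/3.2-.5+60,311/3.2-.5+80])
o1,d1=ray('top',*u);o2,d2=ray('scene',*v)
t=np.linalg.lstsq(np.array([d1,-d2]).T,o2-o1,rcond=None)[0]; a=o1+t[0]*d1;b=o2+t[1]*d2
print('tri',(a+b)/2,'gap',np.linalg.norm(a-b), 'plane',pt('top',*u,.235),pt('scene',*v,.235))
a=np.radians(15.77); print('exp',np.array([.473,-.308])+(.132-.0013)*np.array([np.cos(a),np.sin(a)]))
E
```

```text
tri [ 0.5991 -0.2723  0.2324] gap 0.003170012992400283 plane [ 0.5989 -0.2701  0.235 ] [ 0.6022 -0.2739  0.235 ]
exp [ 0.5988 -0.2725]
```

Triangulated eye-hole matches expectation to about 0.5 mm, so the lid is level and its centre is 1.3 mm behind the TCP along the bar. Moving over the pot, turned 60° off closed.

Request:
play_rows([
  [0.008,-0.013,0,0,0,-2,0],
  [0.02,-0.034,0,0,0,-6,0],
  [0.034,-0.057,0,0,0,-11,0],
  [0.049,-0.083,0,0,0,-16,0],
  [0.065,-0.11,0,0,0,-21.5,0],
  [0.082,-0.138,0,0,0,-27,0],
  [0.099,-0.166,0,0,0,-33,0],
  [0.115,-0.193,0,0,0,-39,0],
  [0.13,-0.218,0,0,0,-45,0],
  [0.143,-0.24,0,0,0,-50,0],
  [0.152,-0.255,0,0,0,-54,0],
  [0.157,-0.263,0.002,0,0,-55,0],
], force=55)

```text
time: 21.43
position: [0.5509, -0.0092, 0.2066]
ee_rot: [-2.554, -1.823, 0.003]
ft_force: [-0.5, 0.1, -6.7]
gripper_width: 0.0238
```

Request:
play_rows([
  [0,0,0,0,0,0,0],
  [0,0,0,0,0,0,0],
  [0,0,0,0,0,0,0],
])

```text
time: 21.68
position: [0.5512, -0.0129, 0.2078]
ee_rot: [-2.563, -1.816, 0.003]
ft_force: [0.1, -0.4, -7.2]
gripper_width: 0.0235
```

```bash
python3 - <<'E'
from h import *
plan((.5528,-.0114,.15,70.7),(.5528,-.0114,.114,70.7)); im=snap('top','top10'); s=snap('scene','scene10')
a=im[130:270,200:400,::-1];cv2.imwrite('pics/c10.png',cv2.resize(a,(800,560),interpolation=cv2.INTER_CUBIC))
a=s[80:260,140:390,::-1];cv2.imwrite('pics/c10s.png',cv2.resize(a,(800,576),interpolation=cv2.INTER_CUBIC))
E
```

```text
now [ 0.5512 -0.0129  0.2078] yaw 70.65 w 0.0235 F [ 0.1008 -0.3793 -7.2356] j6 10.9 t 21.6833
(0.5528, -0.0114, 0.15, 70.7) -> [0.002  0.0011 0.0578] [-0.09  0.06 -0.05]
(0.5528, -0.0114, 0.114, 70.7) -> [0.002  0.0012 0.0938] [-0.09  0.06 -0.05]
```

View pics/c10.png

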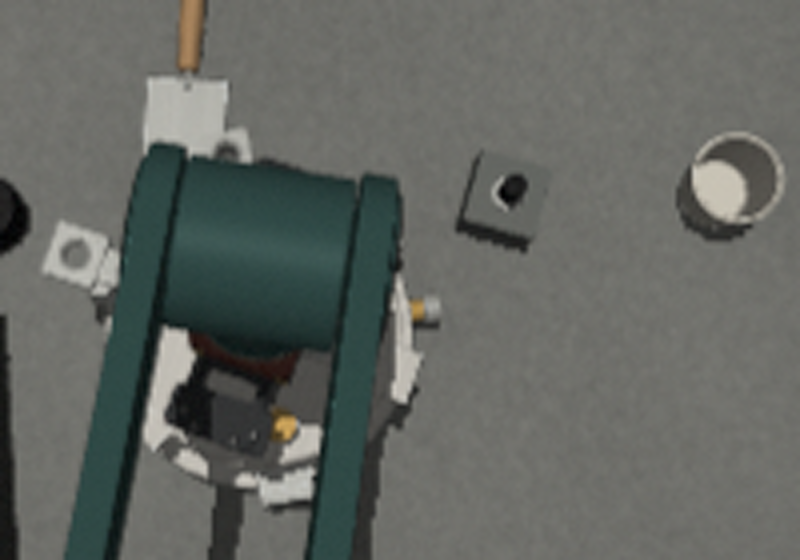

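View pics/c10s.png

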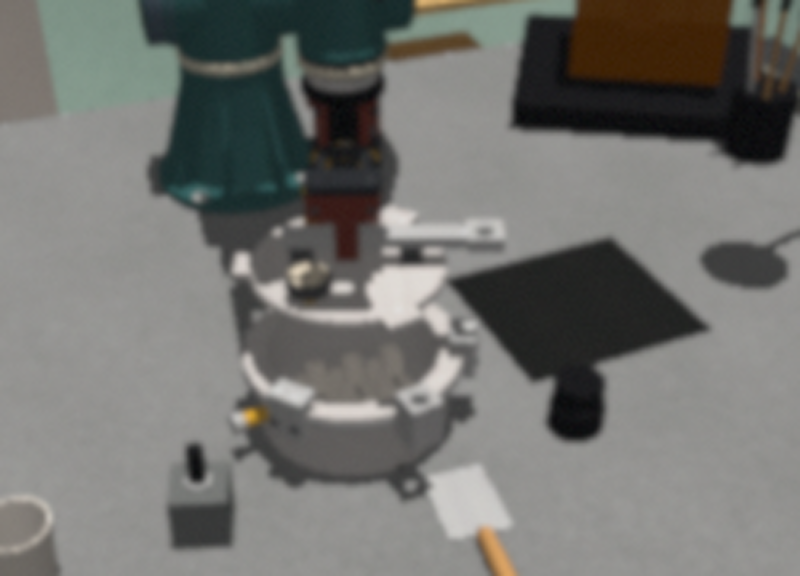

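The lid hangs level over the pot, turned 60°, with the lugs between the claws and the castings standing below. Lowering in two steps.

Request:
play_rows([
  [0.002,0.0011,0.01,0,0,0,0],
  [0.002,0.0011,0.03,0,0,0,0],
  [0.002,0.0011,0.05,0,0,0,0],
  [0.002,0.0011,0.065,0,0,0,0],
  [0.002,0.0011,0.075,0,0,0,0],
  [0.002,0.0011,0.08,0,0,0,0],
  [0.002,0.0011,0.08,0,0,0,0],
  [0.002,0.0011,0.08,0,0,0,0],
])

```text
time: 22.45
position: [0.554, -0.0105, 0.1289]
ee_rot: [2.562, 1.818, 0.001]
ft_force: [0.8, 0.2, -6.2]
gripper_width: 0.0237
```

```bash
python3 - <<'E'
from h import *
plan((.5528,-.0114,.114,70.7))
E
```

```text
now [ 0.554  -0.0105  0.1289] yaw 70.73 w 0.0237 F [ 0.76    0.1856 -6.2022] j6 11.0 t 22.45
(0.5528, -0.0114, 0.114, 70.7) -> [-0.0012 -0.0009  0.0149] [ 0.02 -0.01  0.03]
```

Request:
play_rows([
  [-0.0012,-0.0009,0.002,0,0,0,0],
  [-0.0012,-0.0009,0.004,0,0,0,0],
  [-0.0012,-0.0009,0.006,0,0,0,0],
  [-0.0012,-0.0009,0.008,0,0,0,0],
  [-0.0012,-0.0009,0.01,0,0,0,0],
  [-0.0012,-0.0009,0.012,0,0,0,0],
])

```text
time: 22.95
position: [0.5525, -0.0111, 0.1166]
ee_rot: [2.561, 1.819, 0.0]
ft_force: [0.3, -0.4, -6.3]
gripper_width: 0.0238
```

```bash
python3 - <<'E'
from h import *
plan((.5528,-.0114,.114,70.7))
E
```

```text
now [ 0.5525 -0.0111  0.1166] yaw 70.76 w 0.0238 F [ 0.2818 -0.4236 -6.3273] j6 10.9 t 22.95
(0.5528, -0.0114, 0.114, 70.7) -> [-0.0002  0.0004  0.0026] [ 0.01 -0.01  0.06]
```

Plug is inside the bore without contact so far. Now going down until it seats.

Request:
play_rows([
  [0,0,0.001,0,0,0,0],
  [0,0,0.002,0,0,0,0],
  [0,0,0.003,0,0,0,0],
  [0,0,0.003,0,0,0,0],
])

```text
time: 23.28
position: [0.5524, -0.0111, 0.1137]
ee_rot: [-2.561, -1.819, -0.0]
ft_force: [-0.2, -0.1, -5.8]
gripper_width: 0.0238
```

Request:
play_rows([
  [0,0,0.0005,0,0,0,0],
  [0,0,0.001,0,0,0,0],
  [0,0,0.0015,0,0,0,0],
  [0,0,0.0015,0,0,0,0],
])

```text
time: 23.62
position: [0.5524, -0.0111, 0.1136]
ee_rot: [2.561, 1.819, 0.001]
ft_force: [-6.0, 0.4, 9.1]
gripper_width: 0.0234
```

Seated at TCP z 0.1136. Raising about 2 mm (half the play) and turning to closed.

Request:
play_rows([
  [0,0,-0.0015,0,0,0,0],
  [0,0,-0.0025,0,0,2,0],
  [0,0.0001,-0.003,0,0,6,0],
  [0,0.0003,-0.003,0,0,11,0],
  [-0.0001,0.0005,-0.003,0,0,16,0],
  [-0.0002,0.0007,-0.003,0,0,21,0],
  [-0.0003,0.0009,-0.003,0,0,26,0],
  [-0.0004,0.0011,-0.003,0,0,31,0],
  [-0.0005,0.0012,-0.003,0,0,36,0],
  [-0.0006,0.0014,-0.003,0,0,41,0],
  [-0.0007,0.0015,-0.003,0,0,46,0],
  [-0.0008,0.0016,-0.003,0,0,50,0],
])

```text
time: 24.62
position: [0.5536, -0.0123, 0.1147]
ee_rot: [-3.091, -0.559, 0.0]
ft_force: [-0.9, 1.2, -7.3]
gripper_width: 0.0236
```

```bash
python3 - <<'E'
from h import *
plan((.5537,-.0124,.1145,10.7)); print(bot.observe()['torque'])
E
```

```text
now [ 0.5536 -0.0123  0.1147] yaw 20.51 w 0.0236 F [-0.8604  1.1871 -7.3162] j6 61.1 t 24.6167
(0.5537, -0.0124, 0.1145, 10.7) -> [0.0001 0.0001 0.0002] [-0.02  0.01  9.81]
[0.2264 0.052  0.1082]
```

Request:
play_rows([
  [0,0,0,0,0,4,0],
  [0,0,0,0,0,7,0],
  [0,0,0,0,0,9,0],
  [0,0,0,0,0,9.8,0],
  [0,0,0,0,0,9.8,0],
  [0,0,0,0,0,9.8,0],
])

```text
time: 25.12
position: [0.5536, -0.0124, 0.1149]
ee_rot: [-3.127, -0.301, 0.0]
ft_force: [0.4, -0.1, -7.2]
gripper_width: 0.0234
```

```bash
python3 - <<'E'
from h import *
plan((.5537,-.0124,.1145,10.7)); im=snap('top','top11'); s=snap('scene','scene11')
a=im[130:270,200:400,::-1];cv2.imwrite('pics/c11.png',cv2.resize(a,(800,560),interpolation=cv2.INTER_CUBIC))
a=s[140:260,190:340,::-1];cv2.imwrite('pics/c11s.png',cv2.resize(a,(750,600),interpolation=cv2.INTER_CUBIC))
E
```

```text
now [ 0.5536 -0.0124  0.1149] yaw 11.01 w 0.0234 F [ 0.3669 -0.1352 -7.2006] j6 70.5 t 25.1167
(0.5537, -0.0124, 0.1145, 10.7) -> [0.0001 0.     0.0004] [-0.01  0.01  0.31]
```

View pics/c11.png

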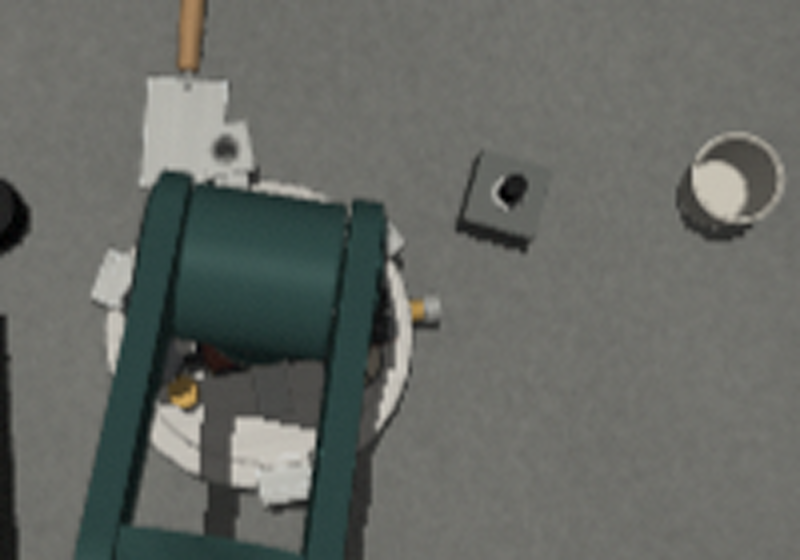

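View pics/c11s.png

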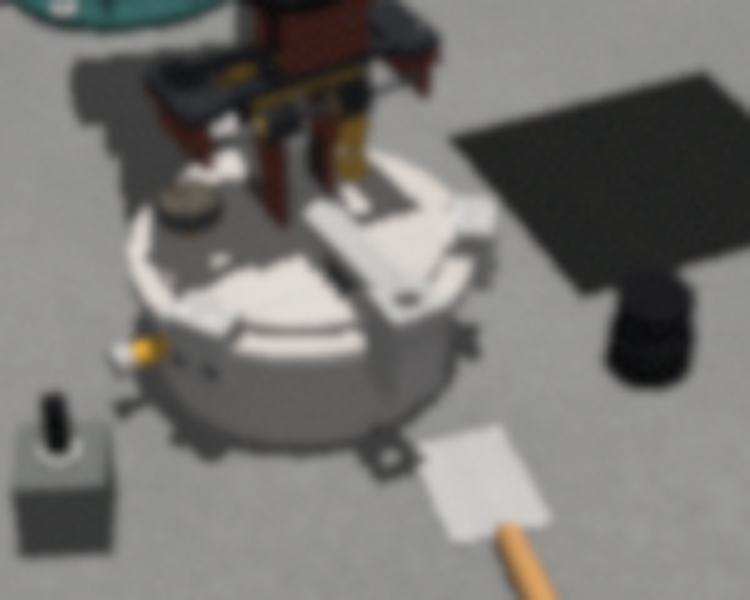

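```bash
python3 - <<'E'
from h import *
im=cv2.imread('pics/top11.png'); a=im[155:180,245:270]; cv2.imwrite('pics/hole11.png',cv2.resize(a,(600,600),interpolation=cv2.INTER_NEAREST))
print(pt('top',225.5/4-.5+200,149.5/4-.5+130,.137),pt('scene',407.5/5-.5+190,298/5-.5+140,.137))
# dark centroid
g=im[160:176,248:264].astype(float).mean(2); print(g.round().astype(int))
E
```

```text
[0.6821 0.0136 0.137 ] [0.6834 0.0123 0.137 ]
[[176 176 178 179 180 179 178 169 123 126 131 141 147 132 110 109]
 [176 177 178 180 179 180 178 178 161 162 164 171 173 145 110 108]
 [177 178 179 181 179 179 179 179 179 179 178 178 176 160 106 106]
 [177 180 179 178 179 178 173 151 143 149 174 178 179 170 115 107]
 [176 179 179 178 177 168 144 103  91 109 148 169 180 172 132 107]
 [177 178 179 179 174 142  99  72  76  89 115 146 178 172 139 110]
 [177 178 181 179 165 117  69  56  54  60  83 130 172 175 149 109]
 [178 179 178 175 155 110  56  54  52  53  67 124 169 179 163 108]
 [178 178 180 178 164 114  70  57  70  74  75 131 176 180 172 115]
 [178 178 181 181 175 139 105 103 101 106 110 148 180 179 173 129]
 [179 178 182 181 180 169 147 142 128 134 159 170 179 179 171 125]
 [178 179 182 182 181 178 172 166 161 164 180 179 179 179 170 123]
 [181 179 179 171 182 181 182 180 179 177 163 154 161 145 131 101]
 [155 180 179 169 179 165 154 156 159 179 162 155 157 135  54  50]
 [121 180 178 152 135 124 154 151 154 179 178 179 174 163  55  49]
 [ 99 140 132  92  48  88 168 161 159 175 178 175 175 163  65  61]]
```

```bash
cat >> h.py <<'E'
def dark(im,u,v,r,thr):
    g=im.astype(float).mean(2); m=(g[v-r:v+r+1,u-r:u+r+1]<thr).astype(np.uint8)
    n,l,st,ce=cv2.connectedComponentsWithStats(m,connectivity=4); k=l[r,r]; w=np.where(l==k,thr-g[v-r:v+r+1,u-r:u+r+1],0)
    ys,xs=np.mgrid[v-r:v+r+1,u-r:u+r+1]; return (w*xs).sum()/w.sum(),(w*ys).sum()/w.sum(),(l==k).sum()
E
python3 - <<'E'
from h import *
for f,u,v,z in(('top0',257,168,.118),('top4',257,168,.118),('top8',256,168,.118),('top11',256,167,.137)):
  im=cv2.imread(f'pics/{f}.png')
  for t in (110,140): 
    d=dark(im,u,v,6,t); print(f,t,d,pt('top',d[0],d[1],z))
E
```

```text
top0 110 (np.float64(256.1478997529121), np.float64(167.59795270031768), np.int64(30)) [0.6833 0.0131 0.118 ]
top0 140 (np.float64(258.3417098908961), np.float64(168.63754247898405), np.int64(95)) [0.6802 0.0066 0.118 ]
top4 110 (np.float64(256.13070032573296), np.float64(167.5394951140065), np.int64(28)) [0.6835 0.0132 0.118 ]
top4 140 (np.float64(256.15549597855227), np.float64(167.75656836461124), np.int64(44)) [0.6828 0.0131 0.118 ]
top8 110 (np.float64(256.0749646393211), np.float64(167.49552098066948), np.int64(26)) [0.6836 0.0133 0.118 ]
top8 140 (np.float64(256.1348044132397), np.float64(167.71053159478436), np.int64(41)) [0.683  0.0131 0.118 ]
top11 110 (np.float64(255.8347622759158), np.float64(166.69095869056898), np.int64(27)) [0.6826 0.0137 0.137 ]
top11 140 (np.float64(255.8470115152623), np.float64(166.7431913726924), np.int64(37)) [0.6825 0.0136 0.137 ]
```

The lid hole is within 0.7 mm of the bracket hole. I'll correct the remaining 0.3°, set the lid down and release.

Request:
play_rows([
  [0,0,0,0,0,0.3,0],
  [0,0,0.0005,0,0,0.3,0],
  [0,0,0.001,0,0,0.3,0],
  [0,0,0.0014,0,0,0.3,0],
  [0,0,0.0014,0,0,0.3,0],
])

```text
time: 25.63
position: [0.5536, -0.0124, 0.1138]
ee_rot: [-3.128, -0.292, -0.0]
ft_force: [-0.5, 0.2, -5.8]
gripper_width: 0.0235
```

```bash
python3 - <<'E'
from h import *
plan((.5537,-.0124,.1136,10.7))
E
```

```text
now [ 0.5536 -0.0124  0.1138] yaw 10.67 w 0.0235 F [-0.4512  0.1806 -5.848 ] j6 70.9 t 25.6333
(0.5537, -0.0124, 0.1136, 10.7) -> [0.     0.0001 0.0002] [-0.01 -0.   -0.03]
```

Request:
play_rows([
  [0,0,0.0006,0,0,0,0],
  [0,0,0.0006,0,0,0,0],
  [0,0,0.0006,0,0,0,0.5],
  [0,0,0.0006,0,0,0,0.5],
  [0,0,0.0006,0,0,0,0.5],
  [0,0,0.0006,0,0,0,0.5],
  [0,0,-0.01,0,0,0,0.5],
  [0,0,-0.03,0,0,0,0.5],
  [0,0,-0.06,0,0,0,0.5],
  [0,0,-0.08,0,0,0,0.5],
  [0,0,-0.09,0,0,0,0.5],
  [0,0,-0.09,0,0,0,0.5],
])

```text
time: 26.63
position: [0.5556, -0.0127, 0.2068]
ee_rot: [3.127, 0.292, 0.009]
ft_force: [0.2, -0.2, 0.4]
gripper_width: 0.0444
```

```bash
python3 - <<'E'
from h import *
plan((.6592,-.198,.2,10.7))
E
```

```text
now [ 0.5556 -0.0127  0.2068] yaw 10.66 w 0.0444 F [ 0.2458 -0.2417  0.4251] j6 70.9 t 26.6333
(0.6592, -0.198, 0.2, 10.7) -> [0.0675 0.2013 0.0075] [ 0.1  -0.31 -0.04]
```

Request:
play_rows([
  [0.012,0.036,0,0,0,0,0.45],
  [0.025,0.074,0,0,0,0,0.45],
  [0.037,0.112,0,0,0,0,0.45],
  [0.05,0.148,0,0,0,0,0.45],
  [0.06,0.18,0,0,0,0,0.45],
  [0.0665,0.2,0.007,0,0,0,0.45],
  [0.067,0.2013,0.007,0,0,0,0.45],
  [0.067,0.2013,0.007,0,0,0,0.45],
  [0.067,0.2013,0.007,0,0,0,0.45],
])

```text
time: 27.38
position: [0.6555, -0.1967, 0.1954]
ee_rot: [-3.126, -0.291, 0.004]
ft_force: [-0.8, 0.2, -0.1]
gripper_width: 0.0395
```

```bash
python3 - <<'E'
from h import *
plan((.6592,-.198,.12,10.7),(.6592,-.198,.07,10.7)); im=snap('top','top12'); s=snap('scene','scene12')
a=im[130:270,200:400,::-1];cv2.imwrite('pics/c12.png',cv2.resize(a,(800,560),interpolation=cv2.INTER_CUBIC))
a=s[120:270,150:340,::-1];cv2.imwrite('pics/c12s.png',cv2.resize(a,(760,600),interpolation=cv2.INTER_CUBIC))
E
```

```text
now [ 0.6555 -0.1967  0.1954] yaw 10.65 w 0.0395 F [-0.8033  0.1851 -0.0796] j6 56.8 t 27.3833
(0.6592, -0.198, 0.12, 10.7) -> [0.0036 0.0021 0.0754] [-0.13  0.13 -0.05]
(0.6592, -0.198, 0.07, 10.7) -> [0.0037 0.0022 0.1254] [-0.13  0.13 -0.05]
```

View pics/c12.png

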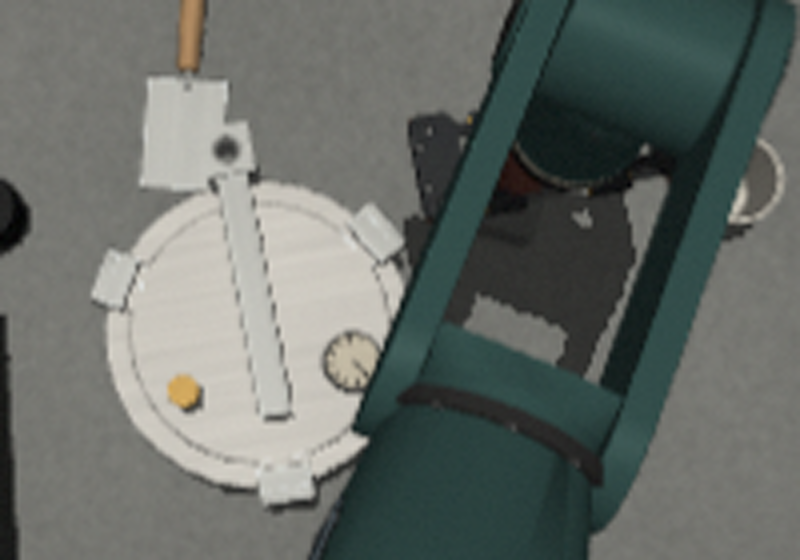

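View pics/c12s.png

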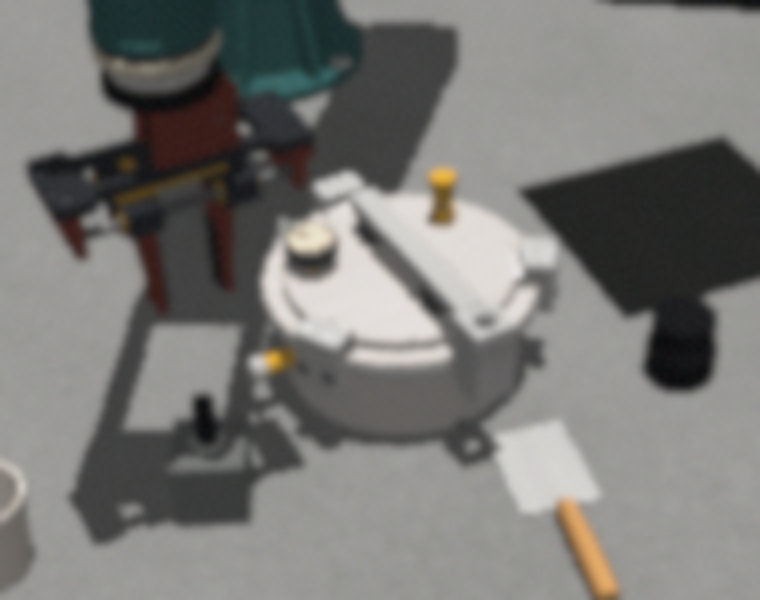

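The lid is closed with its lugs under the claws and the eye over the bracket (top crop (227,150)). Measuring the hole once more, then going for the pin.

```bash
python3 - <<'E'
from h import *
im=cv2.imread('pics/top12.png')
for t in (110,140):
    d=dark(im,256,167,6,t); print(d,pt('top',d[0],d[1],.136))
im0=cv2.imread('pics/top0.png')
# pin top in top0 dark blob near
c=im0[168:192,315:335]; cv2.imwrite('pics/pin.png',cv2.resize(c,(500,600),interpolation=cv2.INTER_NEAREST))
E
```

```text
(np.float64(256.03530450132394), np.float64(166.72506619594), np.int64(23)) [0.6827 0.0131 0.136 ]
(np.float64(256.1060911657927), np.float64(166.81060911657931), np.int64(36)) [0.6825 0.0129 0.136 ]
```

View pics/pin.png

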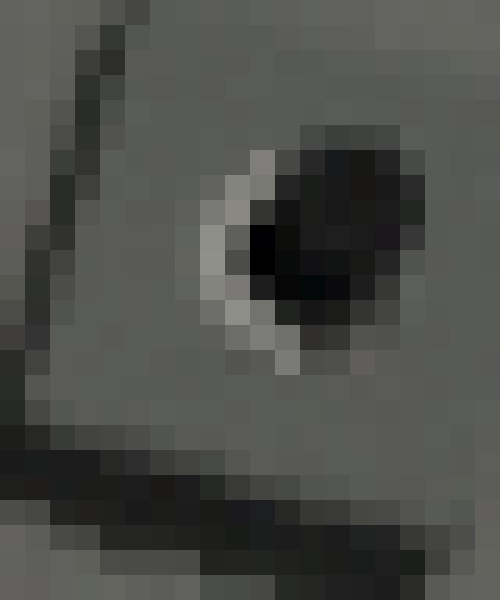

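Request:
play_rows([
  [0.0036,0.0021,0.02,0,0,0,0.45],
  [0.0036,0.0021,0.045,0,0,0,0.45],
  [0.0036,0.0021,0.065,0,0,0,0.45],
  [0.0036,0.0021,0.075,0,0,0,0.45],
  [0.0036,0.0021,0.075,0,0,0,0.45],
])

```text
time: 27.9
position: [0.6585, -0.1973, 0.1194]
ee_rot: [-3.125, -0.293, 0.007]
ft_force: [-0.8, 0.6, 0.4]
gripper_width: 0.0393
```

```bash
python3 - <<'E'
from h import *
print(pt('top',315+352/25-.5,168+195/25-.5,.104))
s=cv2.imread('pics/scene12.png'); print('collar base',pt('scene',(207+.5)/4-.5+150,(440+.5)/4-.5+120,.064), pt('scene',203/4-.5+150,400/4-.5+120,.104))
plan((.659,-.198,.07,10.7))
E
```

```text
[ 0.6636 -0.2009  0.104 ]
collar base [ 0.6648 -0.2025  0.064 ] [ 0.6639 -0.2014  0.104 ]
now [ 0.6585 -0.1973  0.1194] yaw 10.73 w 0.0393 F [-0.8261  0.5671  0.3767] j6 56.8 t 27.9
(0.659, -0.198, 0.07, 10.7) -> [0.0005 0.0009 0.0494] [-0.17  0.23  0.03]
```

Both views put the pin at about (0.664, -0.201), so I'm using that.

```bash
python3 - <<'E'
from h import *
plan((.6638,-.2012,.115,10.7),(.6638,-.2012,.072,10.7))
E
```

```text
now [ 0.6585 -0.1973  0.1194] yaw 10.73 w 0.0393 F [-0.8261  0.5671  0.3767] j6 56.8 t 27.9
(0.6638, -0.2012, 0.115, 10.7) -> [0.0045 0.0048 0.0043] [-0.17  0.23  0.03]
(0.6638, -0.2012, 0.072, 10.7) -> [0.0046 0.0049 0.0473] [-0.17  0.23  0.03]
```

Request:
play_rows([
  [0.0046,0.0049,0.002,0,0,0,0.45],
  [0.0046,0.0049,0.004,0,0,0,0.45],
  [0.0046,0.0049,0.015,0,0,0,0.45],
  [0.0046,0.0049,0.028,0,0,0,0.45],
  [0.0046,0.0049,0.04,0,0,0,0.45],
  [0.0046,0.0049,0.048,0,0,0,0.45],
  [0.0046,0.0049,0.049,0,0,0,0.45],
  [0.0046,0.0049,0.049,0,0,0,0.45],
], force=30)

```text
time: 28.57
position: [0.6652, -0.2029, 0.0713]
ee_rot: [-3.127, -0.292, 0.003]
ft_force: [-1.1, 0.4, 0.7]
gripper_width: 0.0395
```

Request:
play_rows([
  [0,0,0,0,0,0,0],
  [0,0,0,0,0,0,0],
  [0,0,0,0,0,0,0],
  [0,0,0,0,0,0,0],
  [0,0,0,0,0,0,0],
])

```text
time: 28.98
position: [0.6663, -0.2028, 0.0733]
ee_rot: [-3.128, -0.292, -0.001]
ft_force: [-0.7, 1.4, 2.3]
gripper_width: 0.0178
```

```bash
python3 - <<'E'
from h import *
plan()
E
```

```text
now [ 0.6663 -0.2028  0.0733] yaw 10.65 w 0.0178 F [-0.6643  1.3945  2.2913] j6 56.7 t 28.9833
```

Request:
play_rows([
  [0,0,-0.01,0,0,0,0],
  [0,0,-0.03,0,0,0,0],
  [0,0,-0.06,0,0,0,0],
  [0,0,-0.09,0,0,0,0],
  [0,0,-0.12,0,0,0,0],
  [0,0,-0.145,0,0,0,0],
  [0,0,-0.16,0,0,0,0],
  [0,0,-0.167,0,0,0,0],
  [0,0,-0.167,0,0,0,0],
])

```text
time: 29.73
position: [0.6671, -0.2038, 0.2424]
ee_rot: [3.126, 0.292, 0.006]
ft_force: [0.5, -0.6, -0.5]
gripper_width: 0.017
```

```bash
python3 - <<'E'
from h import *
plan((.6825,.0125,.24,10.7))
E
```

```text
now [ 0.6671 -0.2038  0.2424] yaw 10.66 w 0.017 F [ 0.5334 -0.6147 -0.5213] j6 56.7 t 29.7333
(0.6825, 0.0125, 0.24, 10.7) -> [ 0.0552 -0.2097  0.0021] [ 0.14 -0.19 -0.04]
```

Request:
play_rows([
  [0.006,-0.022,0,0,0,0,0],
  [0.013,-0.05,0,0,0,0,0],
  [0.021,-0.08,0,0,0,0,0],
  [0.029,-0.11,0,0,0,0,0],
  [0.037,-0.14,0,0,0,0,0],
  [0.044,-0.168,0,0,0,0,0],
  [0.05,-0.19,0,0,0,0,0],
  [0.054,-0.205,0,0,0,0,0],
  [0.0552,-0.2097,0.002,0,0,0,0],
  [0.0552,-0.2097,0.002,0,0,0,0],
  [0.0552,-0.2097,0.002,0,0,0,0],
])

```text
time: 30.65
position: [0.6811, 0.0122, 0.2369]
ee_rot: [3.128, 0.292, -0.002]
ft_force: [0.5, 0.1, -0.0]
gripper_width: 0.0175
```

```bash
python3 - <<'E'
from h import *
plan((.6825,.0125,.24,10.7)); im=snap('top','top13'); s=snap('scene','scene13')
p=bot.observe()['position']; q=p-[0,0,.0133+.055]; print(proj('scene',q),proj('scene',p-[0,0,.0133]),proj('scene',(.6825,.0125,.136)))
a=s[90:240,190:340,::-1];cv2.imwrite('pics/c13s.png',cv2.resize(a,(600,600),interpolation=cv2.INTER_CUBIC))
a=im[100:240,200:340,::-1];cv2.imwrite('pics/c13.png',cv2.resize(a,(560,560),interpolation=cv2.INTER_CUBIC))
E
```

```text
now [0.6811 0.0122 0.2369] yaw 10.65 w 0.0175 F [ 0.4781  0.0772 -0.0362] j6 74.6 t 30.65
(0.6825, 0.0125, 0.24, 10.7) -> [ 0.0014 -0.0001 -0.0031] [ 0.02  0.09 -0.05]
[270.6703 190.3072] [270.9039 175.0925] [270.9687 199.1639]
```

View pics/c13s.png

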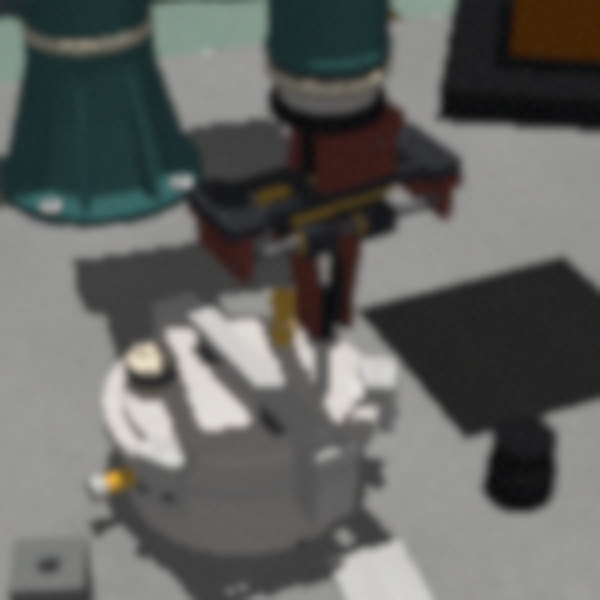

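View pics/c13.png

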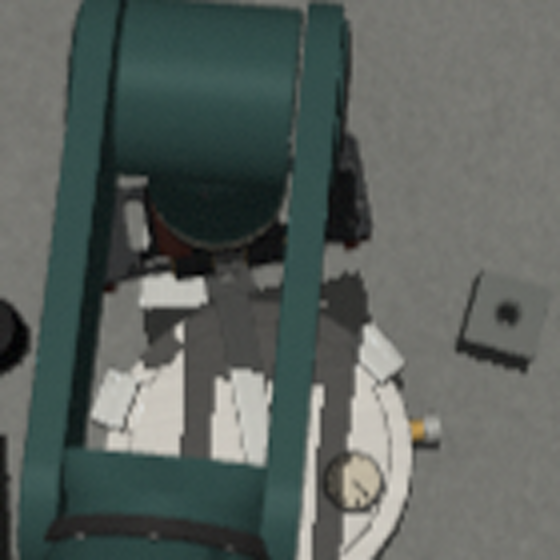

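```bash
python3 - <<'E'
from h import *
s=cv2.imread('pics/scene13.png'); a=s[155:215,245:300]; a=cv2.convertScaleAbs(a,alpha=1.8,beta=20); cv2.imwrite('pics/z13.png',cv2.resize(a,(660,720)[:2],interpolation=cv2.INTER_CUBIC)[:600])
im=cv2.imread('pics/top13.png'); print(pt('top',508.5/4-.5+200,312.5/4-.5+100,.06))
E
```

```text
[ 0.6634 -0.2009  0.06  ]
```

View pics/z13.png

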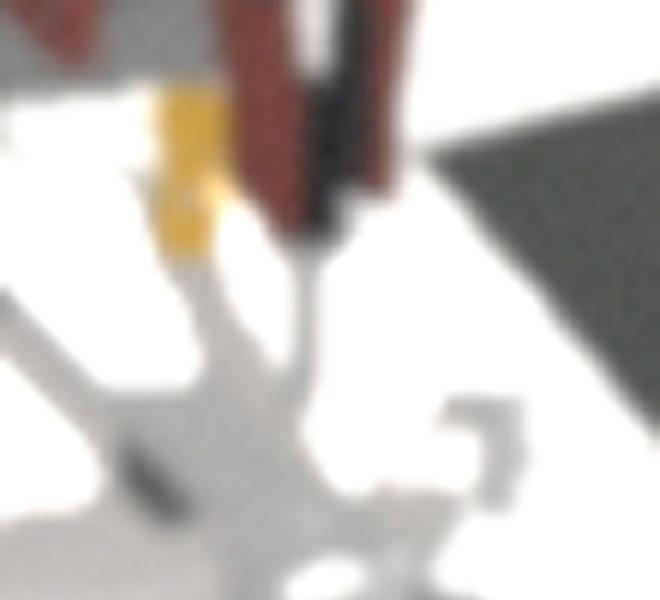

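```bash
python3 - <<'E'
from h import *
s=cv2.imread('pics/scene13.png'); a=s[160:210,250:295]; cv2.imwrite('pics/z13.png',cv2.resize(a,(540,600),interpolation=cv2.INTER_CUBIC))
E
```

```text
(no output)
```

View pics/z13.png

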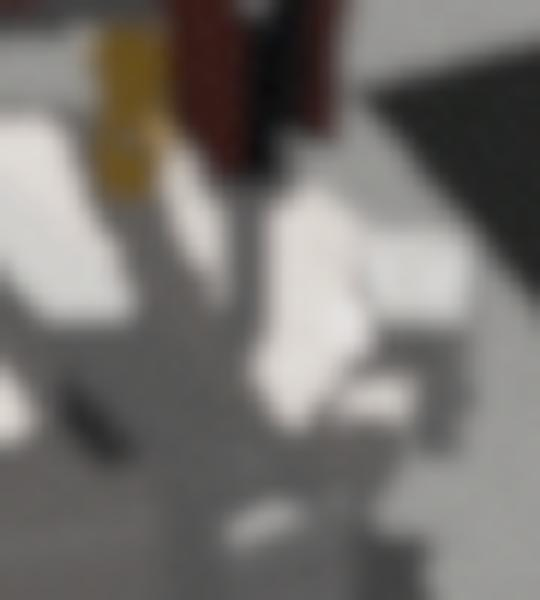

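```bash
python3 - <<'E'
from h import *
s=cv2.imread('pics/scene13.png').astype(int).mean(2).round().astype(int)
print('cols 260..284')
for r in range(172,196): print(r,s[r,260:285])
t=cv2.imread('pics/scene12.png').astype(int).mean(2).round().astype(int)
for r in range(192,206): print(r,t[r,260:285])
print(R.from_rotvec(eyes.camera_model('scene')['rotation']).as_matrix())
for z in(.18,.2,.222): print(z,proj('scene',(.6811,.0122,z)))
E
```

```text
cols 260..284
172 [ 78  82  97 124 136 120  85  52  36  32  22  17  36  66  93 110 118 125
 136 145 147 144 129 104  70]
173 [ 74  77  95 132 160 154 115  70  43  33  27  22  39  70 103 127 140 144
 146 149 149 149 143 125  94]
174 [ 73  77  97 139 175 174 137  90  59  46  39  39  52  79 112 140 152 153
 151 149 150 149 147 137 115]
175 [ 76  80 100 141 179 186 159 116  83  68  62  63  76 100 134 162 171 165
 156 151 148 149 149 145 133]
176 [ 84  85  99 134 175 192 181 149 112  89  81  86 106 136 167 189 195 184
 169 157 152 149 150 148 143]
177 [ 89  90  96 121 165 197 198 176 139 105  91 102 135 171 194 207 208 202
 190 174 160 155 152 152 149]
178 [ 94  92  93 113 155 192 204 190 154 113  95 112 154 194 211 214 214 211
 205 191 176 167 163 161 161]
179 [102  93  93 106 139 179 201 194 159 116  96 114 160 200 214 216 214 214
 211 202 192 188 184 183 183]
180 [117  96  93  98 120 160 192 191 159 117  97 114 160 199 214 215 213 213
 210 205 201 203 202 200 199]
181 [127  98  92  95 107 137 170 178 155 117  96 114 159 199 215 215 213 211
 208 204 202 207 207 204 204]
182 [136 105  94
[... 2436 characters left out ...]
145 154]
201 [123 100  96 101 121 150 177 188 181 160 143 139 147 164 182 192 188 178
 165 147 132 130 141 151 156]
202 [141 108  97  95 100 121 150 175 187 184 177 172 170 171 173 168 157 142
 129 119 118 131 144 153 155]
203 [151 116 100  93  91  97 120 150 176 188 188 178 167 156 145 133 121 111
 104 100 103 120 136 144 147]
204 [145 117 101  93  87  89  99 120 148 165 166 153 138 125 114 108 102  99
  94  89  87  97 111 118 122]
205 [144 126 106  93  87  85  88  97 115 130 130 120 111 104 101  97  96  94
  91  84  76  78  82  86  94]
[[ 0.3242 -0.5784  0.7486]
 [ 0.9459  0.2083 -0.2487]
 [-0.0121  0.7887  0.6147]]
0.18 [270.892  187.2596]
0.2 [270.9783 181.7709]
0.222 [271.0755 175.585 ]
```

```bash
python3 - <<'E'
from h import *
plan((.6848,.0115,.216,10.7))
E
```

```text
now [0.6814 0.0115 0.2374] yaw 10.58 w 0.0173 F [ 0.6642 -0.4441 -1.0922] j6 74.6 t 30.75
(0.6848, 0.0115, 0.216, 10.7) -> [0.0033 0.0006 0.0214] [ 0.02  0.04 -0.12]
```

Request:
play_rows([
  [0.0033,0.0006,0.005,0,0,0,0],
  [0.0033,0.0006,0.012,0,0,0,0],
  [0.0033,0.0006,0.018,0,0,0,0],
  [0.0033,0.0006,0.021,0,0,0,0],
  [0.0033,0.0006,0.021,0,0,0,0],
  [0.0033,0.0006,0.021,0,0,0,0],
])

```text
time: 31.25
position: [0.6846, 0.013, 0.2162]
ee_rot: [-3.128, -0.292, 0.002]
ft_force: [-0.2, 0.2, -0.7]
gripper_width: 0.0175
```

```bash
python3 - <<'E'
from h import *
plan((.6848,.0115,.216,10.7)); s=snap('scene','scene14'); im=snap('top','top14')
a=s[165:215,245:300,::-1];cv2.imwrite('pics/z14.png',cv2.resize(a,(660,600),interpolation=cv2.INTER_CUBIC))
a=im[130:200,220:290,::-1];cv2.imwrite('pics/z14t.png',cv2.resize(a,(560,560),interpolation=cv2.INTER_CUBIC))
E
```

```text
now [0.6846 0.013  0.2162] yaw 10.65 w 0.0175 F [-0.1831  0.2175 -0.6877] j6 74.7 t 31.25
(0.6848, 0.0115, 0.216, 10.7) -> [-0.      0.0015  0.0002] [-0.02  0.06 -0.05]
```

View pics/z14.png

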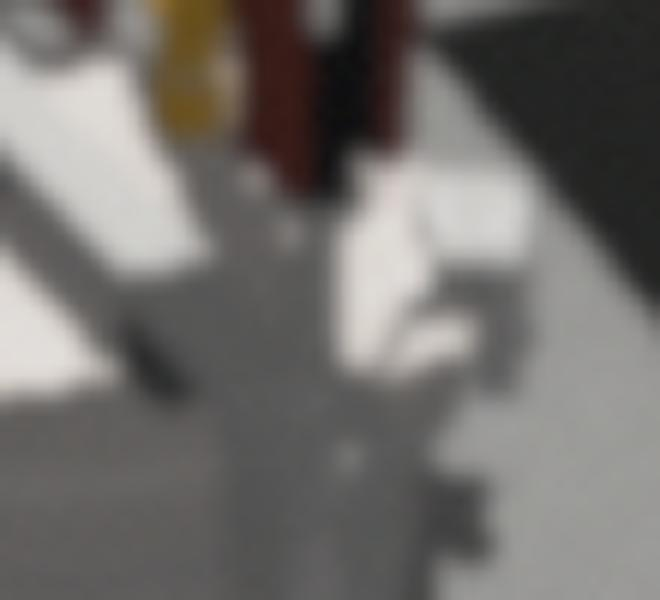

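View pics/z14t.png

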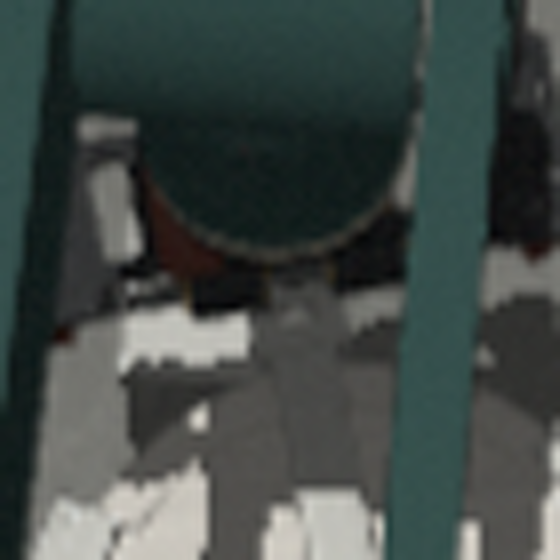

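```bash
python3 - <<'E'
from h import *
s=cv2.imread('pics/scene14.png'); a=s[168:212,255:290].astype(float); a=np.clip((a-60)*5,0,255).astype(np.uint8); cv2.imwrite('pics/z14.png',cv2.resize(a,(480,600),interpolation=cv2.INTER_CUBIC))
s=cv2.imread('pics/scene13.png'); a=s[168:212,255:290].astype(float); a=np.clip((a-60)*5,0,255).astype(np.uint8); cv2.imwrite('pics/z13.png',cv2.resize(a,(480,600),interpolation=cv2.INTER_CUBIC))
for z in(.148,.17,.203,.22): print(z,proj('scene',(.6846,.013,z)))
E
python3 -c "
import cv2,numpy as np
cv2.imwrite('pics/zz.png',np.hstack([cv2.imread('pics/z13.png')[:,:400],cv2.imread('pics/z14.png')[:,:400]]))"
```

```text
0.148 [271.4293 196.4306]
0.17 [271.5298 190.5978]
0.203 [271.6851 181.5689]
0.22 [271.7674 176.7814]
```

View pics/zz.png

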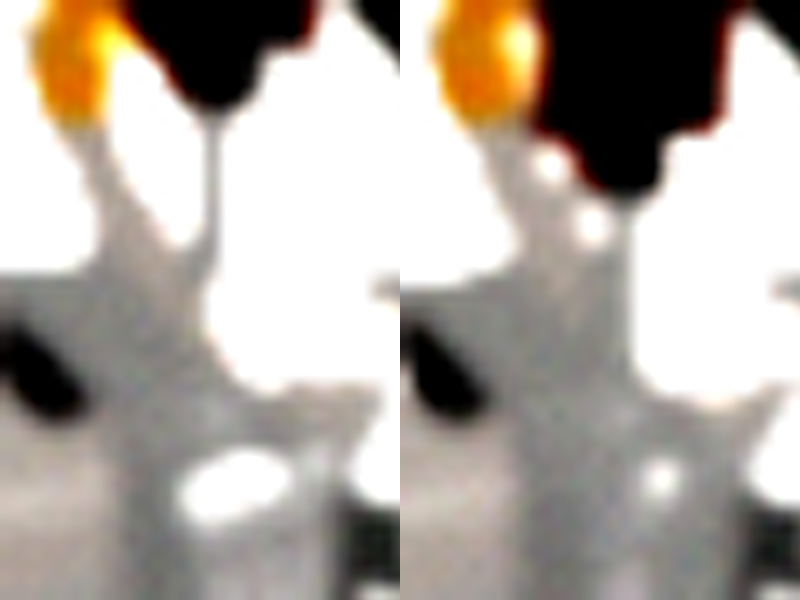

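```bash
python3 - <<'E'
from h import *
s=cv2.imread('pics/scene14.png').astype(int).mean(2).round().astype(int)
for r in range(176,200): print(r,s[r,262:282])
plan()
E
```

```text
176 [ 84  83  73  54  39  34  36  36  30  23  18  21  31  35  40  55  87 121
 143 149]
177 [ 88  86  76  63  51  40  37  35  31  24  20  33  57  69  73  84 113 141
 152 153]
178 [ 93  91  88  88  82  60  44  35  31  23  21  48  84 111 122 132 152 170
 170 166]
179 [ 92  93  99 110 110  85  53  37  33  23  26  51  97 138 161 176 188 194
 191 187]
180 [ 92  93  99 111 114  94  65  47  36  30  31  55  98 145 180 198 205 204
 201 204]
181 [ 94  94  95 100 103  93  78  64  52  48  51  70 105 151 188 205 208 203
 203 209]
182 [ 97  92  93  95  95  95  93  86  76  72  79  97 131 169 199 211 210 200
 199 209]
183 [104  95  93  93  93  99 108 107  94  88 100 128 162 192 211 217 213 198
 192 205]
184 [119  99  94  94  95 100 113 116 102  96 114 151 188 209 216 219 214 197
 187 197]
185 [132 104  93  92  94  97 107 109  99  98 120 164 199 214 217 217 215 204
 191 189]
186 [122 102  93  93  92  93  97  96  92  97 122 166 202 215 216 217 217 210
 192 172]
187 [102  92  91  92  92  92  91  89  89  96 122 166 202 215 216 217 219 213
 188 150]
188 [ 89  88  89  89  92  92  89  89  90  96 122 168 203
[... 335 characters left out ...]
6 121 165 201 211 203 186 173 178
 185 187]
193 [ 87  87  86  86  86  86  86  86  89  94 116 161 196 205 194 177 178 194
 200 198]
194 [ 86  87  86  86  86  86  86  86  89  91 111 150 183 190 179 171 180 190
 186 173]
195 [ 85  86  86  87  86  86  86  88  88  90 101 127 152 158 154 159 167 164
 149 131]
196 [ 84  85  85  86  87  87  88  89  90  90  93 103 114 120 126 134 137 126
 114 103]
197 [ 83  85  88  87  88  88  89  90  91  92  91  91  93  96 103 108 108 103
  97  95]
198 [85 86 87 89 86 89 89 90 92 94 92 89 88 89 91 94 96 95 93 93]
199 [89 88 86 87 88 88 88 91 91 92 89 89 88 88 89 91 93 92 92 97]
now [0.685  0.0131 0.2169] yaw 10.66 w 0.0171 F [ 0.154   0.4892 -0.5445] j6 74.7 t 31.35
```

The pin axis is at column about 270.8 against the hole's 271.0, so they are lined up. Lowering slowly while watching force.

Request:
play_rows([
  [0,0,0.004,0,0,0,0],
  [0,0,0.008,0,0,0,0],
  [0,0,0.011,0,0,0,0],
  [0,0,0.014,0,0,0,0],
  [0,0,0.017,0,0,0,0],
  [0,0,0.02,0,0,0,0],
  [0,0,0.02,0,0,0,0],
])

```text
time: 31.93
position: [0.6844, 0.0132, 0.1958]
ee_rot: [-3.128, -0.292, 0.002]
ft_force: [-0.5, 0.2, -1.6]
gripper_width: 0.0172
```

```bash
python3 - <<'E'
from h import *
plan(); print(bot.observe()['torque'])
E
```

```text
now [0.6844 0.0132 0.1958] yaw 10.66 w 0.0172 F [-0.4939  0.243  -1.551 ] j6 74.7 t 31.9333
[0.0389 0.0319 0.034 ]
```

Request:
play_rows([
  [0,0,0.003,0,0,0,0],
  [0,0,0.006,0,0,0,0],
  [0,0,0.009,0,0,0,0],
  [0,0,0.012,0,0,0,0],
  [0,0,0.014,0,0,0,0],
  [0,0,0.014,0,0,0,0],
])

```text
time: 32.43
position: [0.6845, 0.0132, 0.182]
ee_rot: [-3.128, -0.292, 0.002]
ft_force: [-0.4, -1.1, -1.5]
gripper_width: 0.0175
```

```bash
python3 - <<'E'
from h import *
plan(); print(bot.observe()['torque'])
E
```

```text
now [0.6845 0.0132 0.182 ] yaw 10.66 w 0.0175 F [-0.3643 -1.0883 -1.464 ] j6 74.7 t 32.4333
[ 0.0061  0.0163 -0.0479]
```

Request:
play_rows([
  [0,0,0.003,0,0,0,0],
  [0,0,0.006,0,0,0,0],
  [0,0,0.009,0,0,0,0],
  [0,0,0.012,0,0,0,0],
  [0,0,0.015,0,0,0,0],
  [0,0,0.018,0,0,0,0],
  [0,0,0.02,0,0,0,0],
  [0,0,0.02,0,0,0,0],
])

```text
time: 33.1
position: [0.6845, 0.0131, 0.162]
ee_rot: [-3.128, -0.292, 0.002]
ft_force: [0.1, -0.2, -0.2]
gripper_width: 0.0175
```

```bash
python3 - <<'E'
from h import *
plan(); print(bot.observe()['torque'])
E
```

```text
now [0.6845 0.0131 0.162 ] yaw 10.66 w 0.0175 F [ 0.1009 -0.2438 -0.1891] j6 74.7 t 33.1
[ 0.0602 -0.0313 -0.0274]
```

Request:
play_rows([
  [0,0,0.003,0,0,0,0],
  [0,0,0.006,0,0,0,0],
  [0,0,0.008,0,0,0,0],
  [0,0,0.01,0,0,0,0],
  [0,0,0.0115,0,0,0,0],
  [0,0,0.0125,0,0,0,0],
  [0,0,0.0135,0,0,0,0],
  [0,0,0.0135,0,0,0,0],
])

```text
time: 33.77
position: [0.685, 0.0131, 0.1494]
ee_rot: [-3.128, -0.292, -0.0]
ft_force: [-0.5, 0.5, -1.4]
gripper_width: 0.0173
```

```bash
python3 - <<'E'
from h import *
plan(); print(bot.observe()['torque'])
E
```

```text
now [0.685  0.0131 0.1494] yaw 10.66 w 0.0173 F [-0.4828  0.5319 -1.3773] j6 74.7 t 33.7667
[-0.0124 -0.0018 -0.0227]
```

Almost home; pressing gently until it contacts.

Request:
play_rows([
  [0,0,0.0007,0,0,0,0],
  [0,0,0.0014,0,0,0,0],
  [0,0,0.002,0,0,0,0],
  [0,0,0.002,0,0,0,0],
])

```text
time: 34.1
position: [0.6853, 0.0131, 0.1491]
ee_rot: [3.128, 0.292, 0.002]
ft_force: [-3.3, 0.5, 9.4]
gripper_width: 0.0172
```

Request:
play_rows([
  [0,0,0,0,0,0,0.45],
  [0,0,0,0,0,0,0.45],
  [0,0,0,0,0,0,0.45],
  [0,0,0,0,0,0,0.45],
  [0,0,-0.01,0,0,0,0.45],
  [0,0,-0.03,0,0,0,0.45],
  [0,0,-0.05,0,0,0,0.45],
  [0,0,-0.065,0,0,0,0.45],
  [0,0,-0.075,0,0,0,0.45],
  [0,0,-0.075,0,0,0,0.45],
])

```text
time: 34.93
position: [0.6865, 0.013, 0.2254]
ee_rot: [3.127, 0.292, 0.008]
ft_force: [0.6, 0.6, 0.3]
gripper_width: 0.0394
```

```bash
python3 - <<'E'
from h import *
print('knob top',pt('top',183.5/4-.5+200,391.5/4-.5+130,.146), 'scene', pt('scene',443.5/4-.5+150,178/4-.5+120,.146))
a=np.radians(10.7);print('model',.5524-.035*np.cos(a)-.062*np.sin(a),-.0126-.035*np.sin(a)+.062*np.cos(a))
s=snap('scene','scene15')
a=s[130:250,190:340,::-1];cv2.imwrite('pics/c15s.png',cv2.resize(a,(750,600),interpolation=cv2.INTER_CUBIC))
plan((.508,.041,.215,10.7))
E
```

```text
knob top [0.5058 0.0419 0.146 ] scene [0.5102 0.0398 0.146 ]
model 0.5064972219670676 0.04182366184720894
now [0.6857 0.013  0.2237] yaw 10.66 w 0.0397 F [-0.1368  0.9971 -0.6773] j6 74.7 t 34.9833
(0.508, 0.041, 0.215, 10.7) -> [-0.1695 -0.0604  0.0082] [ 0.03 -0.14 -0.04]
```

View pics/c15s.png

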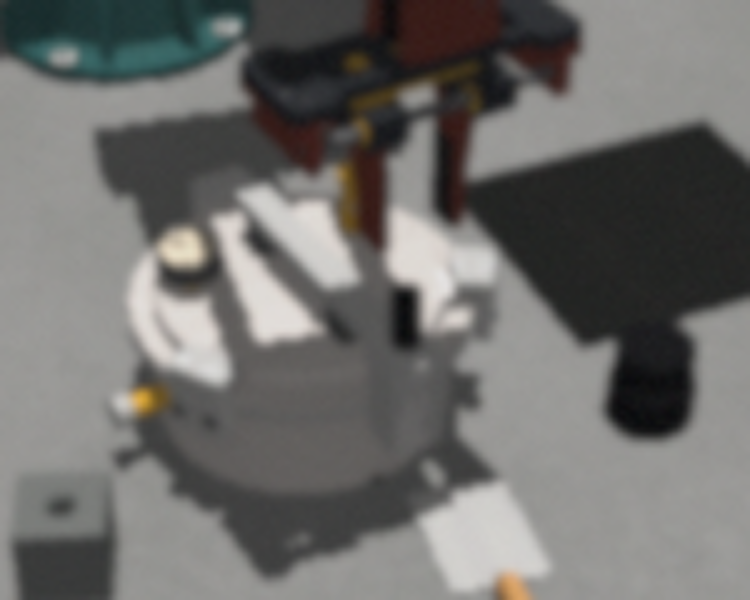

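The pin is fully in: only its black grip shows above the eye at (404,318). Next the valve knob.

Request:
play_rows([
  [-0.025,-0.009,0,0,0,0,0.45],
  [-0.06,-0.021,0,0,0,0,0.45],
  [-0.095,-0.034,0,0,0,0,0.45],
  [-0.13,-0.046,0,0,0,0,0.45],
  [-0.155,-0.055,0,0,0,0,0.45],
  [-0.1695,-0.0604,0.008,0,0,0,0.45],
  [-0.1695,-0.0604,0.008,0,0,0,0.45],
  [-0.1695,-0.0604,0.008,0,0,0,0.45],
], force=25)

```text
time: 35.65
position: [0.5062, 0.0412, 0.2135]
ee_rot: [-3.128, -0.292, 0.003]
ft_force: [0.8, -0.0, 0.8]
gripper_width: 0.0394
```

```bash
python3 - <<'E'
from h import *
s=snap('scene','scene16'); im=snap('top','top16')
a=s[110:230,190:340,::-1];cv2.imwrite('pics/c16s.png',cv2.resize(a,(750,600),interpolation=cv2.INTER_CUBIC))
plan((.508,.041,.113,10.7)); p=bot.observe()['position']
print(proj('scene',p),proj('scene',(p[0],p[1],.136)))
E
```

```text
now [0.5086 0.0409 0.2143] yaw 10.65 w 0.0394 F [ 0.9747 -0.9022 -0.799 ] j6 76.2 t 35.75
(0.508, 0.041, 0.113, 10.7) -> [-0.0007 -0.0002  0.1013] [ 0.01 -0.05 -0.05]
[260.4077 146.1396] [260.5255 166.1592]
```

View pics/c16s.png

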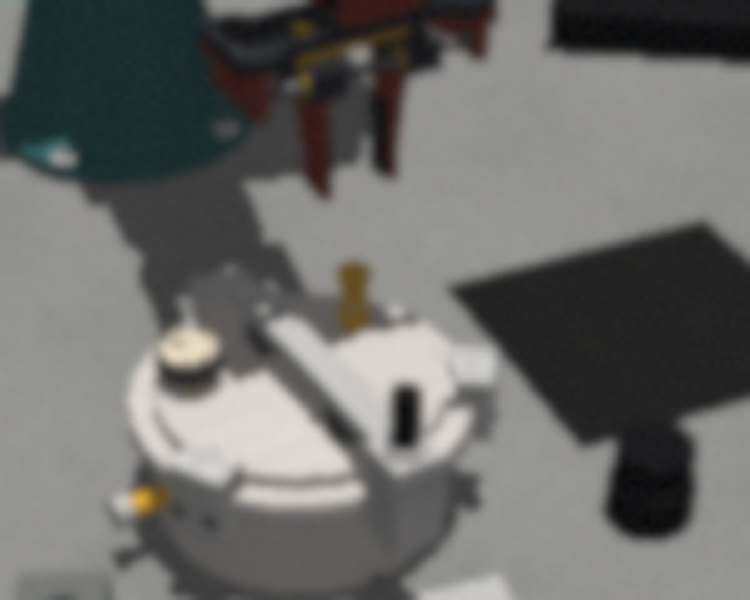

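The collar is seated on the eye, and the hand is centred over the knob (column 260 in both). Descending.

Request:
play_rows([
  [-0.0005,0,0.02,0,0,0,0.45],
  [-0.0005,0,0.045,0,0,0,0.45],
  [-0.0005,0,0.065,0,0,0,0.45],
  [-0.0005,0,0.08,0,0,0,0.45],
  [-0.0005,0,0.092,0,0,0,0.45],
  [-0.0005,0,0.1,0,0,0,0.45],
  [-0.0005,0,0.1,0,0,0,0.45],
  [-0.0005,0,0.1,0,0,0,0],
  [-0.0005,0,0.1,0,0,0,0],
  [-0.0005,0,0.1,0,0,0,0],
  [-0.0005,0,0.1,0,0,0,0],
  [-0.0005,0,0.1,0,0,0,0],
], force=20)

```text
time: 36.75
position: [0.5075, 0.0412, 0.115]
ee_rot: [-3.128, -0.292, -0.003]
ft_force: [1.0, 1.9, 1.2]
gripper_width: 0.0217
```

```bash
python3 - <<'E'
from h import *
plan(); print(bot.observe()['torque'])
E
```

```text
now [0.5075 0.0412 0.115 ] yaw 10.66 w 0.0217 F [0.9957 1.9083 1.1889] j6 76.2 t 36.75
[ 0.2695 -0.1736 -0.006 ]
```

Request:
play_rows([
  [0,0,0,0,0,0,0],
  [0,0,-0.002,0,0,0,0],
  [0,0,-0.004,0,0,0,0],
  [0,0,-0.006,0,0,0,0],
  [0,0,-0.008,0,0,0,0],
  [0,0,-0.01,0,0,0,0],
  [0,0,-0.012,0,0,0,0],
  [0,0,-0.013,0,0,0,0],
  [0,0,-0.013,0,0,0,0],
])

```text
time: 37.5
position: [0.5064, 0.0409, 0.1273]
ee_rot: [3.128, 0.292, -0.001]
ft_force: [0.4, -1.4, -4.2]
gripper_width: 0.0218
```

```bash
python3 - <<'E'
from h import *
plan(); s=snap('scene','scene17')
a=s[110:230,190:340,::-1];cv2.imwrite('pics/c17s.png',cv2.resize(a,(750,600),interpolation=cv2.INTER_CUBIC))
E
```

```text
now [0.5064 0.0409 0.1273] yaw 10.66 w 0.0218 F [ 0.4029 -1.3966 -4.169 ] j6 76.2 t 37.5
```

View pics/c17s.png

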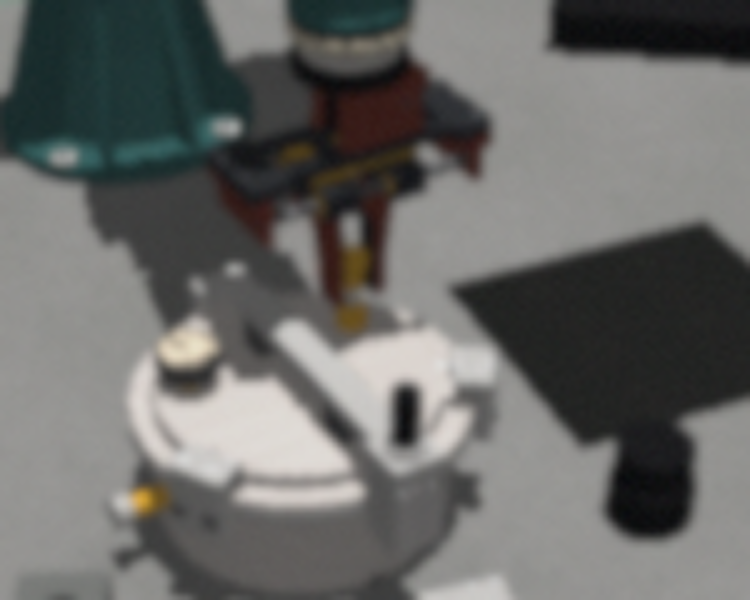

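The knob rises with the hand (12.3 mm, 4.2 N). Pulling on until the force jumps at the stop.

Request:
play_rows([
  [0,0,-0.001,0,0,0,0],
  [0,0,-0.002,0,0,0,0],
  [0,0,-0.003,0,0,0,0],
  [0,0,-0.004,0,0,0,0],
  [0,0,-0.0045,0,0,0,0],
  [0,0,-0.0045,0,0,0,0],
])

```text
time: 38.05
position: [0.5066, 0.0411, 0.1318]
ee_rot: [-3.128, -0.292, 0.0]
ft_force: [1.2, -0.4, -5.0]
gripper_width: 0.0221
```

Request:
play_rows([
  [0,0,-0.001,0,0,0,0],
  [0,0,-0.002,0,0,0,0],
  [0,0,-0.0025,0,0,0,0],
  [0,0,-0.0025,0,0,0,0],
])

```text
time: 38.38
position: [0.5062, 0.0409, 0.134]
ee_rot: [3.128, 0.292, -0.001]
ft_force: [0.8, -2.6, -7.2]
gripper_width: 0.0218
```

```bash
python3 - <<'E'
from h import *
plan(); s=snap('scene','scene18')
a=s[110:230,190:340,::-1];cv2.imwrite('pics/c18s.png',cv2.resize(a,(750,600),interpolation=cv2.INTER_CUBIC))
E
```

```text
now [0.5062 0.0409 0.134 ] yaw 10.66 w 0.0218 F [ 0.8001 -2.6334 -7.173 ] j6 76.2 t 38.3833
```

View pics/c18s.png

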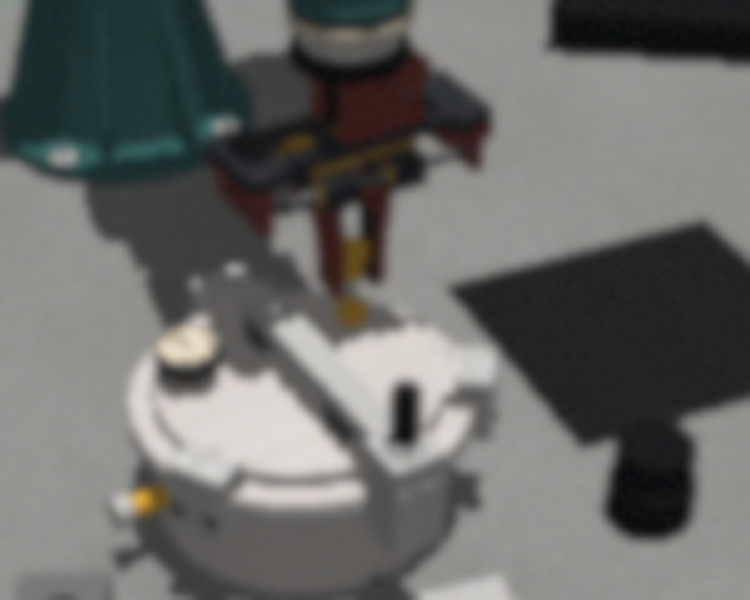

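Force climbed to 7.2 N, above the 4.4 N spring maximum, so the stop is reached. I'll ease down 2.5 mm so the lid sits flat, then let go.

Request:
play_rows([
  [0,0,0.001,0,0,0,0],
  [0,0,0.0025,0,0,0,0],
  [0,0,0.0025,0,0,0,0],
  [0,0,0.0025,0,0,0,0.45],
  [0,0,0.0025,0,0,0,0.45],
  [0,0,0.0025,0,0,0,0.45],
  [0,0,0.0025,0,0,0,0.45],
  [0,0,-0.02,0,0,0,0.45],
  [0,0,-0.05,0,0,0,0.45],
  [0,0,-0.085,0,0,0,0.45],
  [0,0,-0.11,0,0,0,0.45],
  [0,0,-0.12,0,0,0,0.45],
])

```text
time: 39.43
position: [0.509, 0.0409, 0.2584]
ee_rot: [3.127, 0.292, 0.011]
ft_force: [0.6, -0.6, -0.1]
gripper_width: 0.0397
```

```bash
python3 - <<'E'
from h import *
plan((.43,-.2,.3,10.7))
E
```

```text
now [0.509  0.0409 0.2584] yaw 10.66 w 0.0397 F [ 0.6171 -0.5562 -0.1154] j6 76.2 t 39.4333
(0.43, -0.2, 0.3, 10.7) -> [-0.1219  0.2222 -0.0421] [ 0.09 -0.38 -0.04]
```

Request:
play_rows([
  [-0.016,0.03,-0.042,0,0,0,0.45],
  [-0.035,0.065,-0.042,0,0,0,0.45],
  [-0.055,0.1,-0.042,0,0,0,0.45],
  [-0.074,0.135,-0.042,0,0,0,0.45],
  [-0.093,0.17,-0.042,0,0,0,0.45],
  [-0.11,0.2,-0.042,0,0,0,0.45],
  [-0.12,0.22,-0.042,0,0,0,0.45],
  [-0.12,0.22,-0.042,0,0,0,0.45],
  [-0.12,0.22,-0.042,0,0,0,0.45],
])

```text
time: 40.18
position: [0.4288, -0.1981, 0.2956]
ee_rot: [-3.127, -0.287, 0.001]
ft_force: [0.3, 0.0, -0.9]
gripper_width: 0.0395
```

```bash
python3 - <<'E'
from h import *
s=snap('scene','scene19'); im=snap('top','top19')
a=s[110:230,190:340,::-1];cv2.imwrite('pics/c19s.png',cv2.resize(a,(750,600),interpolation=cv2.INTER_CUBIC))
a=im[130:270,170:370,::-1];cv2.imwrite('pics/c19.png',cv2.resize(a,(800,560),interpolation=cv2.INTER_CUBIC))
E
```

```text
(no output)
```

View pics/c19s.png

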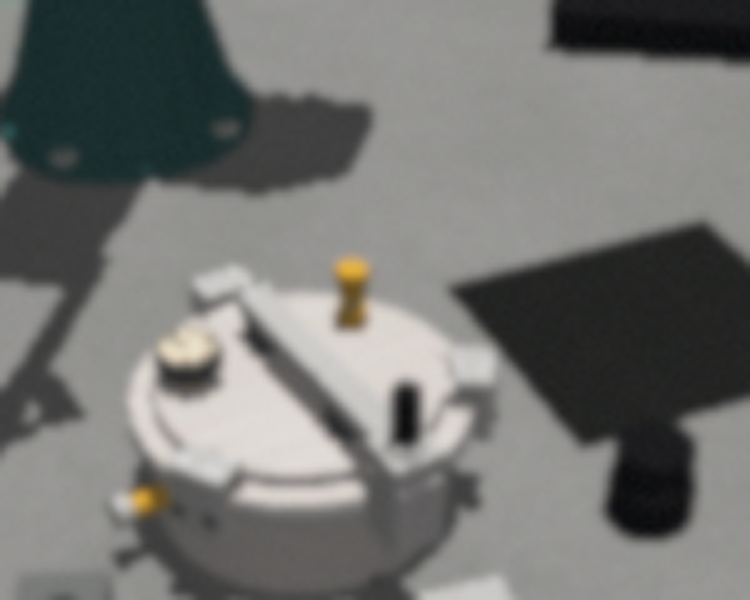

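View pics/c19.png

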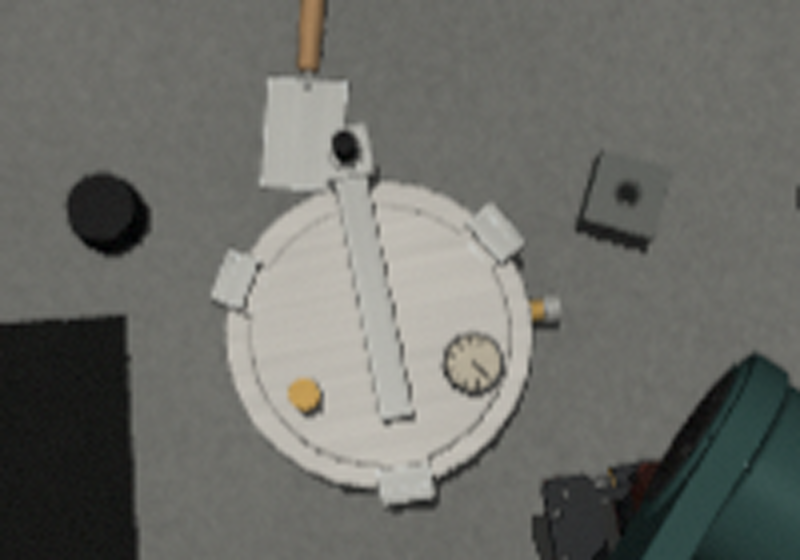

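```bash
python3 - <<'E'
from h import *
for n in('scene12','scene16','scene17','scene18','scene19'):
    s=cv2.imread(f'pics/{n}.png'); h=cv2.cvtColor(s,cv2.COLOR_BGR2HSV)[150:182,245:275]; m=(h[...,1]>130)&(h[...,0]>10)&(h[...,0]<40)&(h[...,2]>50)
    ys,xs=np.where(m); print(n,ys.min()+150,ys.max()+150,round(xs.mean()+245,2),[int(m[i].sum()) for i in range(0,32)])
E
```

```text
scene12 163 174 260.22 [0, 0, 0, 0, 0, 0, 0, 0, 0, 0, 0, 0, 0, 5, 6, 5, 4, 3, 2, 2, 1, 0, 2, 3, 3, 0, 0, 0, 0, 0, 0, 0]
scene16 164 175 260.16 [0, 0, 0, 0, 0, 0, 0, 0, 0, 0, 0, 0, 0, 0, 3, 4, 3, 3, 3, 3, 3, 1, 4, 4, 4, 2, 0, 0, 0, 0, 0, 0]
scene17 159 175 260.46 [0, 0, 0, 0, 0, 0, 0, 0, 0, 1, 7, 7, 7, 6, 6, 6, 4, 0, 0, 0, 0, 1, 5, 5, 5, 3, 0, 0, 0, 0, 0, 0]
scene18 158 174 260.4 [0, 0, 0, 0, 0, 0, 0, 0, 3, 7, 7, 6, 6, 6, 4, 1, 0, 0, 0, 0, 3, 5, 5, 5, 2, 0, 0, 0, 0, 0, 0, 0]
scene19 162 174 260.0 [0, 0, 0, 0, 0, 0, 0, 0, 0, 0, 0, 0, 3, 5, 5, 5, 3, 3, 3, 1, 1, 1, 3, 3, 2, 0, 0, 0, 0, 0, 0, 0]
```

```bash
python3 - <<'E'
from h import *
A=cv2.imread('pics/scene12.png',0).astype(np.float32); 
for n in('scene19',):
  B=cv2.imread(f'pics/{n}.png',0).astype(np.float32)
  for nm,(x0,y0,w,h) in dict(nipple=(210,203,16,14),claw=(278,175,16,16),claw2=(225,195,16,14),gauge=(218,174,20,16),knob=(254,160,14,18),baredge=(262,192,20,14),jar=(310,190,24,30),base2=(255,170,12,8)).items():
    t=A[y0:y0+h,x0:x0+w]; best=None
    Bu=cv2.resize(B,None,fx=8,fy=8,interpolation=cv2.INTER_CUBIC); tu=cv2.resize(t,None,fx=8,fy=8,interpolation=cv2.INTER_CUBIC)
    win=Bu[(y0-4)*8:(y0+h+4)*8,(x0-4)*8:(x0+w+4)*8]; r=cv2.matchTemplate(win,tu,cv2.TM_CCOEFF_NORMED); _,v,_,l=cv2.minMaxLoc(r); print(n,nm,l[0]/8-4,l[1]/8-4,round(v,3))
E
python3 - <<'E'
import cv2,numpy as np
o=[]
for n in('scene12','scene19'):
    a=cv2.imread(f'pics/{n}.png')[150:210,215:285]; o.append(cv2.resize(a,(390,334),interpolation=cv2.INTER_CUBIC))
cv2.imwrite('pics/cmp.png',np.hstack(o))
E
```

```text
scene19 nipple 0.0 -0.5 0.617
scene19 claw -0.125 -0.125 0.997
scene19 claw2 0.0 -0.125 0.998
scene19 gauge -0.125 -0.25 0.968
scene19 knob -0.375 -0.25 0.997
scene19 baredge 2.875 4.0 0.539
scene19 jar 0.0 0.0 1.0
scene19 base2 -0.375 -0.25 0.996
```

View pics/cmp.png

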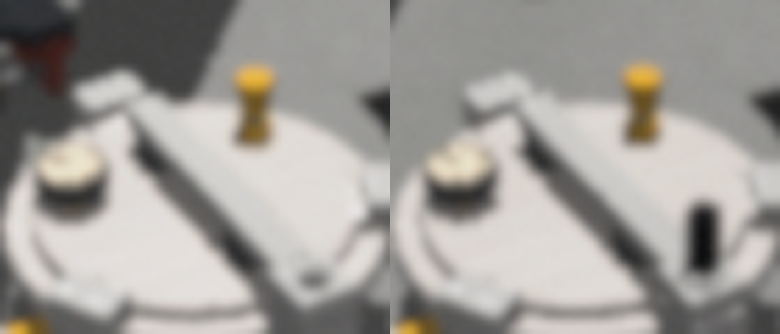

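The knob and its base moved together by less than 0.4 px between scene12 and scene19, so the valve is seated and the lid sits flat. The pin is home and the jar is unmoved. Handing in.

```bash
python3 - <<'E'
from h import *
plan(); print(job_done())
E
```

```text
now [ 0.4293 -0.1965  0.2957] yaw 10.66 w 0.0398 F [ 0.2456 -0.383  -0.6689] j6 46.3 t 40.2833
the job is handed in; nothing more can be done
None
```

The job is done and handed in at about 40 s. The three castings on the mat (the fourth was absent) stand upright in the pot. The lid is closed and pinned, and the relief valve has been pulled to its stop and let spring back.

- **Castings:** the last look into the pot before the lid went on showed all three upright. I can't see them now that the lid is closed.
- **Lid:** its hole lined up with the bracket hole to within about 0.5 mm before pinning. The lugs are under the claws.
- **Pin:** it met firm contact at the expected fully home height, with its collar resting on the eye of the bar.
- **Valve:** the knob was raised about 15 mm and the pull reached 7.2 N, above the 4.4 N the spring gives at the stop. In the last picture the knob is seated again. The pull also tipped the lid up slightly within its 4 mm play. It settled flat, about 1 mm sideways of where it was.
- **Bystanders:** the jar is unmoved and the spatula looks in place. The cup was outside or hidden in the last pictures I viewed, but the arm never went near it.
- **Disagreement between checks:** positions from the cameras differed from the robot's own by about 1–2 mm. I corrected for this when placing the pin and pulling the knob.

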